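# Clear a fume hood bench into its lidded waste box

### The job

Clear the rubbish off this fume hood bench: lift the hinged lid of the metal waste box by its handle, swing it over past upright and lower it gently until it rests fully back on its stop, then put every crumpled paper wipe and every spent plastic cartridge lying on the bench into the box. When all the rubbish is in, bring the lid back over and lower it gently until it is fully shut. Leave the glassware, vials, vial block and spatula standing where they are, and never let the lid fall.

Things in the scene. Friction and masses are not known exactly. Their poses are not given: they have to be found in the camera images.
- bin: waste box of grey painted metal, fixed to the bench, open on top under its lid: 250 mm long (its x axis), 160 mm wide (its y axis), 110 mm high, walls and floor 5 mm thick. The origin is at the centre of its underside, z up. The lid's hinge runs along the top of its -y side; the handle is on its +y side
- bin_in (a point): centre of the box's inner floor, 5 mm above the bench; axes as the box's. The inside measures 240 mm along x and 150 mm along y
- bin_hinge (a point): middle of the lid's hinge line, 80 mm to -y of the box's middle and 110 mm above the bench; the hinge line runs along this point's x axis (the box's x)
- lid (a joint): angle of the lid in rad about the hinge line: 0 shut (flat on the box), 1.57 upright, 2.1 fully open, leaning outward on its stop beyond the hinge. The hinge is free: the lid (about 0.28 kg, 162 mm from hinge to edge, 254 mm along the hinge, 6 mm thick) falls either way from upright unless it is held
- lid_bar (a point): middle of the lid's handle bar: a round steel bar 12 mm in diameter and 120 mm long, parallel to the hinge line, 204 mm from it and 4 mm above the hinge line's level when shut. Two 8 mm rods at the bar's ends carry it 42 mm out beyond the edge of the lid, in the lid's plane, so a finger fits between bar and lid (33 mm clear, 112 mm between the rods) and the bar can be pinched from straight above at every lid angle; it turns between the fingers as the lid swings
- wipe1_c (a point): crumpled paper wipe, white, an irregular faceted ball about 52 mm across that sits on a flattened underside; the point is its middle, half-way up (21 mm above the bench at the start). It may lie either way up after being handled; a grip in any level direction will do. May be absent
- wipe2_c (a point): crumpled paper wipe, white, an irregular faceted ball about 55 mm across that sits on a flattened underside; the point is its middle, half-way up (23 mm above the bench at the start). It may lie either way up after being handled; a grip in any level direction will do. May be absent
- wipe3_c (a point): crumpled paper wipe, white, an irregular faceted ball about 59 mm across that sits on a flattened underside; the point is its middle, half-way up (24 mm above the bench at the start). It may lie either way up after being handled; a grip in any level direction will do. May be absent
- cart1_c (a point): spent plastic cartridge (an empty-ended column barrel) lying on its side: barrel 27 mm in diameter, 95 mm long over all along the point's x axis, off-white with a broad tan band at its middle; at its -x end a flat flange 42 mm wide (across, y) and 27 mm high keeps it from rolling, at its +x end a thin nozzle 21 mm long and 10 mm thick. The point is at mid-length on the barrel's axis, 13.5 mm above the bench at the start; grip it there across the barrel. May be absent
- cart2_c (a point): spent plastic cartridge (an empty-ended column barrel) lying on its side: barrel 27 mm in diameter, 95 mm long over all along the point's x axis, off-white with a broad tan band at its middle; at its -x end a flat flange 42 mm wide (across, y) and 27 mm high keeps it from rolling, at its +x end a thin nozzle 21 mm long and 10 mm thick. The point is at mid-length on the barrel's axis, 13.5 mm above the bench at the start; grip it there across the barrel. May be absent
- cart3_c (a point): spent plastic cartridge (an empty-ended column barrel) lying on its side: barrel 27 mm in diameter, 95 mm long over all along the point's x axis, off-white with a broad tan band at its middle; at its -x end a flat flange 42 mm wide (across, y) and 27 mm high keeps it from rolling, at its +x end a thin nozzle 21 mm long and 10 mm thick. The point is at mid-length on the barrel's axis, 13.5 mm above the bench at the start; grip it there across the barrel. May be absent
- vial_block: aluminium block 74 x 74 x 36 mm with three capped vials in it, 59 mm high in all, standing among the rubbish: to be left alone. Origin at the centre of its underside
- vial1: capped sample vial standing upright, 27 mm in diameter, 59 mm high: to be left alone. Origin under its centre
- vial2: another such vial
- flask: round flask with a stopper on a cork ring, 92 mm across, 152 mm high: to be left alone. Origin under its centre
- reagent_bottle: glass bottle with a blue cap, 70 mm across, 150 mm high: to be left alone. Origin under its centre
- beaker: empty translucent beaker, 54 mm across, 70 mm high: to be left alone. Origin under its centre
- dish: low glass dish, 90 mm across, 36 mm high: to be left alone. Origin under its centre
- spatula: thin steel lab spatula lying flat, 170 mm long: to be left alone

How it is judged:
On the way, in this order (a step that is already met when the one before it is completed fails the run):
1. the lid lies fully back, at rest on its stop (value of joint lid above 2.04 rad and velocity of joint lid between -0.2 and 0.2 rad/s), for 0.3 s.
2. all the rubbish is in the box while the lid is fully back (value of joint lid above 2.04 rad and x of wipe1_c in the frame of bin between -0.12 and 0.12 m and y of wipe1_c in the frame of bin between -0.075 and 0.075 m and z of wipe1_c in the frame of bin between 0 and 0.105 m and x of wipe2_c in the frame of bin between -0.12 and 0.12 m and y of wipe2_c in the frame of bin between -0.075 and 0.075 m and z of wipe2_c in the frame of bin between 0 and 0.105 m and x of wipe3_c in the frame of bin between -0.12 and 0.12 m and y of wipe3_c in the frame of bin between -0.075 and 0.075 m and z of wipe3_c in the frame of bin between 0 and 0.105 m and x of cart1_c in the frame of bin between -0.12 and 0.12 m and y of cart1_c in the frame of bin between -0.075 and 0.075 m and z of cart1_c in the frame of bin between 0 and 0.105 m and x of cart2_c in the frame of bin between -0.12 and 0.12 m and y of cart2_c in the frame of bin between -0.075 and 0.075 m and z of cart2_c in the frame of bin between 0 and 0.105 m and x of cart3_c in the frame of bin between -0.12 and 0.12 m and y of cart3_c in the frame of bin between -0.075 and 0.075 m and z of cart3_c in the frame of bin between 0 and 0.105 m), for 0.3 s.
At the end, for the whole second after the job is handed in: every wipe and cartridge present lies at rest inside the waste box (its middle within the walls and below the rim) and the lid is shut (angle below 0.05 rad) (value of joint lid below 0.05 rad and x of wipe1_c in the frame of bin between -0.12 and 0.12 m and y of wipe1_c in the frame of bin between -0.075 and 0.075 m and z of wipe1_c in the frame of bin between 0 and 0.105 m and x of wipe2_c in the frame of bin between -0.12 and 0.12 m and y of wipe2_c in the frame of bin between -0.075 and 0.075 m and z of wipe2_c in the frame of bin between 0 and 0.105 m and x of wipe3_c in the frame of bin between -0.12 and 0.12 m and y of wipe3_c in the frame of bin between -0.075 and 0.075 m and z of wipe3_c in the frame of bin between 0 and 0.105 m and x of cart1_c in the frame of bin between -0.12 and 0.12 m and y of cart1_c in the frame of bin between -0.075 and 0.075 m and z of cart1_c in the frame of bin between 0 and 0.105 m and x of cart2_c in the frame of bin between -0.12 and 0.12 m and y of cart2_c in the frame of bin between -0.075 and 0.075 m and z of cart2_c in the frame of bin between 0 and 0.105 m and x of cart3_c in the frame of bin between -0.12 and 0.12 m and y of cart3_c in the frame of bin between -0.075 and 0.075 m and z of cart3_c in the frame of bin between 0 and 0.105 m and linear speed of each of wipe1, wipe2, wipe3, cart1, cart2, cart3 below 0.05 m/s); the robot touches nothing.
It fails at once if the lid falls or is flung onto its open stop (faster than 2.5 rad/s in the last 0.2 rad) (value of joint lid above 1.9 rad and velocity of joint lid above 2.5 rad/s).
It fails at once if the lid falls shut (faster than 2.5 rad/s in the last 0.2 rad) (value of joint lid below 0.2 rad and velocity of joint lid below -2.5 rad/s).
It fails at once if a bystander is moved by more than 60 mm or knocked over (distance of any of vial_block, vial1, vial2, flask, reagent_bottle, beaker, dish, spatula from where it was at the start of the episode above 0.06 m or angle between any of vial_block, vial1, vial2, flask, reagent_bottle, beaker, dish, spatula's own z axis and vertical above 0.7 rad).
Of wipe1, wipe2, wipe3, cart1, cart2, cart3 only 4 to 6 are there at a start; the rules pass over those that are not, and their reading is None.
At some moment in a run one of wipe1, wipe2, wipe3, cart1, cart2, cart3 may be knocked a few centimetres aside while the robot is not near it.
It also fails if it takes over 210 s, if anything falls off the work surface, if the arm or the gripper's body presses on something with over 40 N, if the wrist force passes 120 N, or if a joint passes its speed limit or range.

### The arm

A 6-joint arm with a two-finger parallel gripper is mounted at the origin on the work surface. World frame = base frame: x ahead of the robot, y to its left, z up, the work surface at z = 0. Lengths are in m, angles in rad, forces in N, time in s.
With the tool pointing down it reaches from about 0.35 to 0.85 m from the base axis. Payload 8.1 kg.
Tool frame: the origin (TCP) lies at the very end of the fingers, on their centre line; the grasp point (between the pads) lies 19 mm behind it (pinch_z is the distance from the TCP to the grasp point, in m); z points along the fingers, y is the direction in which the jaws open and shut (so a half turn about z gives the same grasp; the last joint's range is limited). The gripper opens to 93 mm and grips with 3 to 60 N. Pads are 15 mm wide; open, the fingers measure 128 mm over their backs; the gripper's body (75 mm by 188 mm) begins 65 mm behind the grasp point.
Start: joints at [-1.227, 0.13, 1.488, -0, 1.523, -0.085], TCP at [0.249, -0.546, 0.219] pointing down, gripper open.
Joint ranges: [-2.96, 2.96], [-0.89, 2.26], [0.02, 2.5], [-1.34, 4.48], [0, 2.73], [-2.66, 2.66]. Speed limits (rad/s): [2.39, 2.39, 2.79, 3.14, 3.14, 3.14].

### API

Orientations are given as a rotation vector (axis times angle).
In Python, from plant import * gives the robot as it stands.
- The arm moves only by the tool move_arm, never from a script. Its argument "series" is a list of rows, each a list of 7 numbers: the shift along the tool's x, y, z each as a share of 10 cm, from -1 to 1, then the turn, a rotation vector about the tool's x, y, z each as a share of 180 degrees, from -1 to 1, then the opening, from -1 (shut) to 1 (fully open). In form: [[dx, dy, dz, rx, ry, rz, jaw], ...]. A call has 1 to 8 rows; each row is the pose to reach, as a shift and turn from the pose commanded when the call began, along the tool's axes at that moment, turning the shorter way round; what a row does not reach only later rows make up. A row lasts 1/10 s, in which the tool goes at most 50 mm and 8.59 degrees, less where a joint would pass 70% of its speed; a pose out of reach is approached as far as the arm can. A call with a number of a shift or a turn outside -1 to 1 is refused whole. A call with a gripper value outside its range is refused whole. The fingers move at their own pace and stop on an object; "squeeze" is the grip in N (left out, the last holds). Time passes only in rows, so rows that repeat a pose let the fingers close. It gives the time, the measured TCP pose, the force and the opening at its end, in the units of the state.
- read_state(): the state, without advancing time (a new reading comes with each control period).
- read_camera(name): name is "scene" or "top"; returns a dict with "frame" (480x640x3 uint8, red, green, blue), "K" (3x3 intrinsics, pixels), "rvec" (rotation vector, rad) and "tvec" (3), from world to camera coordinates, as OpenCV has them. Camera axes: x right, y down, z forward; pixel columns grow to the right and rows downward; lengths in m; the calibration is good to about 2 mm. A picture is of the moment at which its call begins. There is no depth.
- close_job(): hands the job in, once; it reports no verdict.
The state is a dict: "t": time; "q": joint angles; "dq": joint speeds; "joint_torque": joint torques, N m; "tool_pos": TCP position; "orientation": TCP orientation; "force": force on the tool from outside, world axes, zero at the start; "wrist_torque": the same for the moment, N m; "opening": finger opening in m.
Only numpy, scipy, OpenCV 4.12 (cv2) and the standard library are available. Lean on these libraries where they do the work, as an engineer would, in place of code of your own. Each camera call takes 0.05 s, during which the arm holds its last target.

## Working session

There is one attempt and no reset: what is moved stays moved. The work goes in short steps, Python scripts to look and compute and a tool call to move; the robot and the scene stay as the last step left them, time stands still between calls to the robot, and variables do not carry over. Pictures are saved under pics/ and viewed, and the job is handed in when it is done.

Besides the shell and the picture viewer there is one more tool, called after "Emit:" as name(argument=value, ...) on one line, values as JSON. move_arm: Moves the arm, as the interface text tells. Shift numbers are shares of 10 cm and turn numbers shares of 180 degrees, none past 1 either way. Its arguments: {"type":"object","properties":{"series":{"type":"array","items":{"type":"array","items":{"type":"number"}}},"squeeze":{"type":"number"}},"required":["series"]}

```bash
mkdir -p pics; ls
python3 - <<'E'
from plant import *
import cv2
print(read_state())
for n in("scene","top"):
    c=read_camera(n); cv2.imwrite(f"pics/{n}0.png",c["frame"][:,:,::-1]); print(n,c["K"],c["rvec"],c["tvec"])
E
```

```text
pics
{'t': 0.0, 'q': array([-1.22739353e+00,  1.31143958e-01,  1.48929751e+00, -2.76094988e-06,
        1.52302991e+00, -8.54127966e-02]), 'dq': array([-2.01825180e-04, -9.20959296e-04, -5.61743253e-04, -5.38525512e-04,
       -8.29842313e-04,  7.50672854e-05]), 'joint_torque': array([ 9.51774382e-04, -5.59822297e+01, -4.91769826e+01,  7.70053128e-02,
        3.51730711e-02, -1.61783637e-04]), 'tool_pos': array([ 0.24928915, -0.54511146,  0.21758775]), 'orientation': array([-3.06783808e+00, -6.68036829e-01,  3.83688815e-04]), 'force': array([-1.66200929,  0.25594064,  0.6826227 ]), 'wrist_torque': array([-0.06264132, -0.04352287, -0.01155586]), 'opening': 0.0932821052948975}
scene [[452.88612434   0.         314.35419664]
 [  0.         452.88612434 244.16830144]
 [  0.           0.           1.        ]] [ 1.94089012  1.35418502 -0.61254786] [-0.29513858 -0.23194782  1.3565674 ]
top [[586.21922808   0.         326.02892817]
 [  0.         586.21922808 236.94487587]
 [  0.           0.           1.        ]] [ 2.11741736 -2.11937751  0.21861042] [0.08751103 0.57865729 1.43696915]
```

View pics/scene0.png

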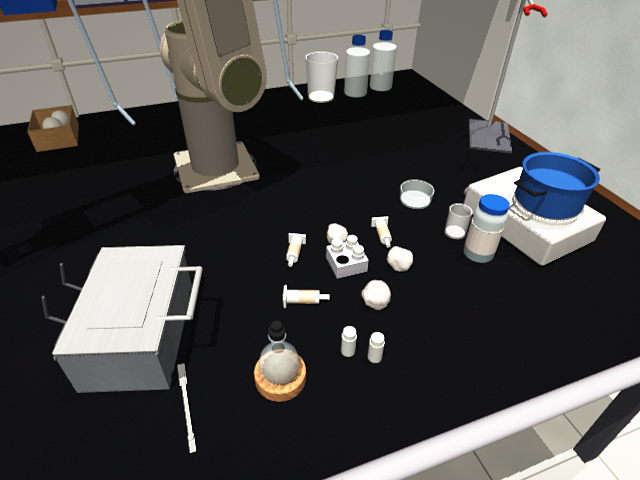

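View pics/top0.png

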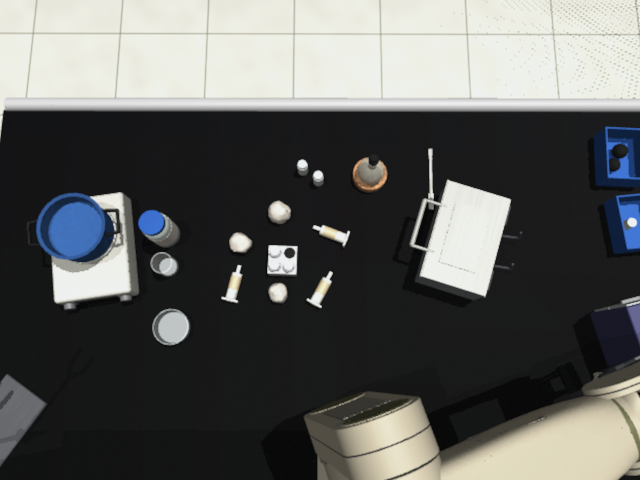

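The top view shows all six rubbish items: wipes near (279,212), (240,243) and (278,293), and cartridges near (331,235), (233,285) and (321,290). The bin is at about (465,240), with its handle bar at about (418,225). Next I'll measure the positions.

```bash
cat > h.py <<'E'
from plant import *
import numpy as np, cv2
from scipy.spatial.transform import Rotation as R
def cam(n,save=None):
    c=read_camera(n)
    if save: cv2.imwrite("pics/"+save,c["frame"][:,:,::-1])
    return c
def ray(c,uv,z):
    Rm=cv2.Rodrigues(np.array(c["rvec"]))[0];t=np.array(c["tvec"]).ravel()
    o=-Rm.T@t; d=Rm.T@np.linalg.inv(c["K"])@np.array([uv[0],uv[1],1.])
    return o+d*(z-o[2])/d[2]
def proj(c,P):
    return cv2.projectPoints(np.array(P,float).reshape(-1,3),np.array(c["rvec"]),np.array(c["tvec"]),c["K"],None)[0].reshape(-1,2)
def tri(c1,u1,c2,u2):
    A=[];b=[]
    M=np.zeros((3,3));v=np.zeros(3)
    for c,u in((c1,u1),(c2,u2)):
        Rm=cv2.Rodrigues(np.array(c["rvec"]))[0];t=np.array(c["tvec"]).ravel()
        o=-Rm.T@t; d=Rm.T@np.linalg.inv(c["K"])@np.array([u[0],u[1],1.]);d/=np.linalg.norm(d)
        Q=np.eye(3)-np.outer(d,d);M+=Q;v+=Q@o
    return np.linalg.solve(M,v)
def st():
    s=read_state();r=R.from_rotvec(s["orientation"]);m=r.as_matrix()
    print("t",round(s["t"],2),"tcp",np.round(s["tool_pos"],4),"x",np.round(m[:,0],3),"z",np.round(m[:,2],3),"F",np.round(s["force"],1),"op",round(s["opening"],4),"q",np.round(s["q"],2))
    return s,m
E
python3 - <<'E'
from h import *
c=cam("top"); s=cam("scene")
f=c["frame"]; 
for nm,cc,roi in(("top",c,(130,320,200,360)),("scene",s,(205,370,270,430))):
    f=cc["frame"]; g=f.min(2).astype(np.uint8); m=(f.max(2)>90).astype(np.uint8)
    y0,y1,x0,x1=roi; mm=np.zeros_like(m);mm[y0:y1,x0:x1]=m[y0:y1,x0:x1]
    n,l,stt,cen=cv2.connectedComponentsWithStats(mm)
    for i in range(1,n):
        if stt[i,4]<30: continue
        pts=cv2.findNonZero((l==i).astype(np.uint8)); r=cv2.minAreaRect(pts)
        p=ray(cc,cen[i],0.02)
        print(nm,np.round(cen[i],1),stt[i],"ctr@.02",np.round(p,3),"rect",np.round(r[0],1),np.round(r[1],1),round(r[2],0),np.round(ray(cc,r[0],.0135),3))
big=cv2.resize(c["frame"][150:310,195:355],(800,800),interpolation=cv2.INTER_CUBIC);cv2.imwrite("pics/a.png",big[:600*0+800][:, :, ::-1][:600])
big=cv2.resize(c["frame"][140:310,400:540],None,fx=3.5,fy=3.5,interpolation=cv2.INTER_CUBIC);cv2.imwrite("pics/b.png",big[:, :, ::-1])
E
```

```text
top [302.  164.9] [297 159  11  12 109] ctr@.02 [0.784 0.151 0.02 ] rect [302.  164.5] [11. 10.] 90.0 [0.787 0.151 0.014]
top [356.5 172.7] [353 160   7  27 137] ctr@.02 [0.762 0.005 0.02 ] rect [356. 173.] [26.  6.] 90.0 [0.763 0.006 0.014]
top [317.7 175.8] [313 170  11  12 106] ctr@.02 [0.753 0.109 0.02 ] rect [318.  175.5] [11. 10.] 90.0 [0.756 0.108 0.014]
top [278.9 211.5] [268 200  23  23 387] ctr@.02 [0.655 0.211 0.02 ] rect [278.8 211.8] [21.9 21.2] 45.0 [0.656 0.212 0.014]
top [332.5 233.4] [312 225  38  21 361] ctr@.02 [0.596 0.07  0.02 ] rect [329.6 234. ] [37.6 15.3] 14.0 [0.596 0.077 0.014]
top [239.4 242.2] [229 232  23  20 352] ctr@.02 [0.573 0.313 0.02 ] rect [240.  241.5] [19. 22.] 90.0 [0.576 0.312 0.014]
top [281.2 260.2] [267 245  31  30 788] ctr@.02 [0.525 0.203 0.02 ] rect [281.9 259.5] [29.4 29.3] 3.0 [0.528 0.202 0.014]
top [233.4 285.5] [221 265  22  38 382] ctr@.02 [0.459 0.325 0.02 ] rect [232.1 282.6] [16.6 37.8] 10.0 [0.468 0.33  0.014]
top [320.6 290.3] [306 271  27  37 382] ctr@.02 [0.447 0.101 0.02 ] rect [319.9 287. ] [16.9 37.9] 22.0 [0.456 0.103 0.
[... 681 characters left out ...]
[0.566 0.311 0.02 ] rect [399.4 259. ] [25.8 23.6] 16.0 [0.562 0.314 0.013]
scene [376.3 294.1] [361 280  30  30 664] ctr@.02 [0.647 0.213 0.02 ] rect [376.3 294.1] [30.  27.3] 63.0 [0.642 0.216 0.014]
scene [302.5 296.1] [283 285  47  23 577] ctr@.02 [0.6   0.067 0.02 ] rect [306. 296.] [22. 46.] 90.0 [0.596 0.075 0.013]
scene [348.4 340.8] [341 326  16  31 407] ctr@.02 [0.736 0.111 0.02 ] rect [348.5 341. ] [30. 15.] 90.0 [0.732 0.113 0.013]
scene [284.4 356.5] [270 333  36  37 833] ctr@.02 [ 0.728 -0.013  0.02 ] rect [287.5 351. ] [36. 35.] 90.0 [ 0.714 -0.003  0.013]
scene [375.7 346.9] [368 332  17  31 419] ctr@.02 [0.766 0.153 0.02 ] rect [376. 347.] [15.3 30.5] 5.0 [0.763 0.156 0.013]
```

View pics/b.png

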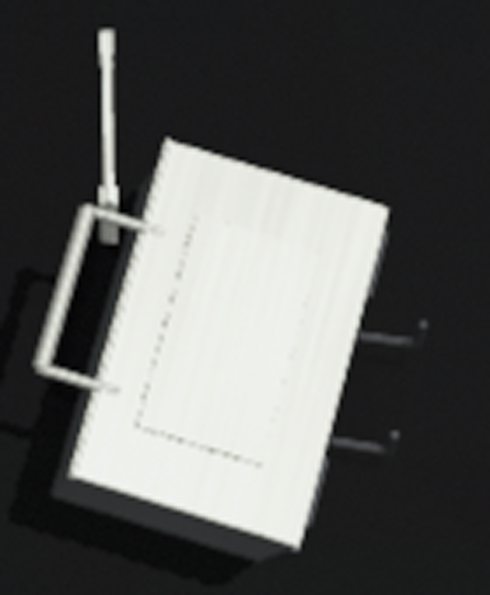

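View pics/a.png

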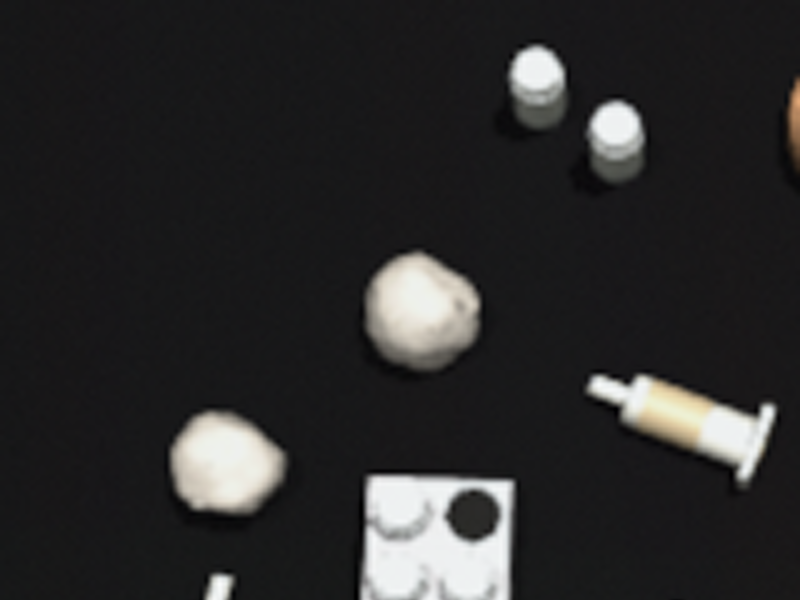

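Run:
```python
from h import *
c=cam("top"); s=cam("scene")
big=cv2.resize(s["frame"][235:400,50:215],None,fx=3.5,fy=3.5,interpolation=cv2.INTER_CUBIC);cv2.imwrite("pics/c.png",big[:, :, ::-1])
a=ray(c,(425.1,199.4),.114);b=ray(c,(412,244.6),.114);print("bar",a,b,(a+b)/2,np.linalg.norm(a-b))
L=[ray(c,(400+u/3.5,140+v/3.5),.113) for u,v in((166,138),(388,208),(299,549),(70,477))]
for p in L: print(np.round(p,4))
```

```text
bar [ 0.66253826 -0.1592523   0.114     ] [ 0.54814863 -0.12313825  0.114     ] [ 0.60534344 -0.14119527  0.114     ] 0.11995503961775966
[ 0.7146 -0.2173  0.113 ]
[ 0.6627 -0.3732  0.113 ]
[ 0.4202 -0.2963  0.113 ]
[ 0.4702 -0.1403  0.113 ]
```

View pics/c.png

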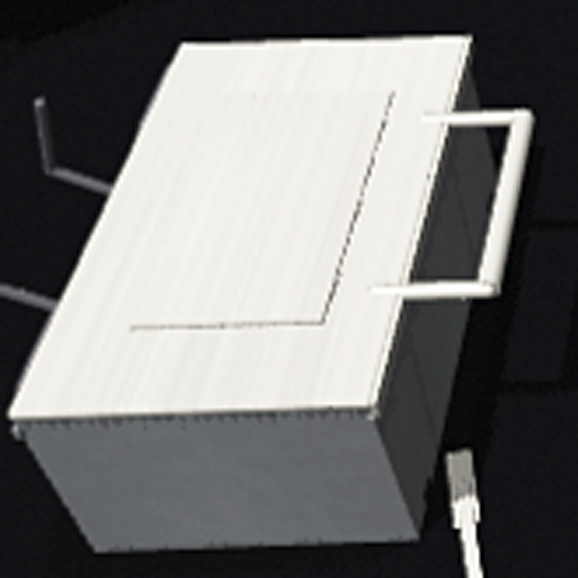

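```bash
cat >> h.py <<'E'
BX=np.array([.953,-.304,0]);BY=np.array([.304,.953,0]);H=np.array([.5433,-.3356,.11])
def bw(x,y,z): # bin frame (origin underside centre) to world
    return H*[1,1,0]+BY*.08+BX*x+BY*y+np.array([0,0,z])
def barpos(th): return H+BY*(.204*np.cos(th)-.004*np.sin(th))+np.array([0,0,.204*np.sin(th)+.004*np.cos(th)])
def go(p,yaw=None):
    """yaw: world angle (deg) of tool x"""
    s,m=st(); d=m.T@(np.array(p)-s["tool_pos"])*10
    rv=None
    if yaw is not None:
        a=np.radians(yaw); x=np.array([np.cos(a),np.sin(a),0]);z=np.array([0,0,-1.]);T=np.c_[x,np.cross(z,x),z]
        rv=R.from_matrix(m.T@T).as_rotvec()/np.pi
    print("shift",np.round(d,3),"turn",None if rv is None else np.round(rv,3))
E
python3 - <<'E'
from h import *
s=cam("scene");c=cam("top")
print("scene bar tri",tri(c,(425.1,199.4),s,(200.9,267.9)),tri(c,(412,244.6),s,(190.6,317.9)))
print(proj(s,[barpos(0)+BX*.06,barpos(0)-BX*.06]))
b=barpos(0);print(b); go([b[0],b[1],.2],-17.7)
E
```

```text
scene bar tri [ 0.6398153  -0.13194884  0.20257578] [ 0.56786423 -0.14998626  0.00559568]
[[188.47162911 318.18093107]
 [198.82371948 269.06548284]]
[ 0.605316 -0.141188  0.114   ]
t 0.4 tcp [ 0.2495 -0.5456  0.2185] x [0.909 0.416 0.   ] z [-0.  0. -1.] F [ 0.9  0.2 -0.4] op 0.093 q [-1.23  0.13  1.49  0.    1.52 -0.09]
shift [ 4.918 -2.199  0.186] turn [-0.     0.     0.235]
```

Emit:
move_arm(series=[[1,-0.45,0,0,0,0.235,-0.4],[1,-0.45,0,0,0,0.235,-0.4],[1,-0.45,0,0,0,0.235,-0.4],[1,-0.45,0,0,0,0.235,-0.4],[1,-0.45,0,0,0,0.235,-0.4],[1,-0.45,0,0,0,0.235,-0.4]], squeeze=25)

```text
t: 1.0
tool_pos: [0.322, -0.463, 0.2187]
orientation: [3.103, -0.487, 0.0]
force: [-0.7, -0.1, -0.6]
opening: 0.0499
```

```bash
python3 -c "
from h import *
go([.6053,-.1412,.2],-17.7)"
```

```text
t 1.0 tcp [ 0.322  -0.463   0.2187] x [ 0.952 -0.306  0.   ] z [ 0. -0. -1.] F [-0.7 -0.1 -0.6] op 0.0499 q [-1.05  0.03  1.59 -0.    1.52  0.83]
shift [ 1.711 -3.932  0.187] turn [ 0.    -0.    -0.001]
```

Emit:
move_arm(series=[[0.43,-0.98,0,0,0,0,-0.4],[0.43,-0.98,0,0,0,0,-0.4],[0.43,-0.98,0,0,0,0,-0.4]])

```text
t: 1.3
tool_pos: [0.3952, -0.3797, 0.2187]
orientation: [-3.104, 0.471, -0.002]
force: [-0.2, -0.3, -0.8]
opening: 0.0291
```

Emit:
move_arm(series=[[0.43,-0.98,0,0,0,0,-0.4],[0.43,-0.98,0,0,0,0,-0.4],[0.43,-0.98,0,0,0,0,-0.4]])

```text
t: 1.6
tool_pos: [0.4658, -0.2994, 0.2187]
orientation: [-3.105, 0.472, -0.002]
force: [-0.6, -0.9, 0.5]
opening: 0.0277
```

Emit:
move_arm(series=[[0.43,-0.98,0,0,0,0,-0.4],[0.43,-0.98,0,0,0,0,-0.4],[0.43,-0.98,0,0,0,0,-0.4]])

```text
t: 1.9
tool_pos: [0.5363, -0.2195, 0.2186]
orientation: [-3.105, 0.473, -0.001]
force: [-0.6, 0.3, -0.8]
opening: 0.0278
```

Emit:
move_arm(series=[[0.43,-0.98,0,0,0,0,-0.4],[0.43,-0.98,0,0,0,0,-0.4],[0.43,-0.98,0,0,0,0,-0.4],[0.43,-0.98,0,0,0,0,-0.4]])

```text
t: 2.3
tool_pos: [0.6051, -0.1421, 0.2182]
orientation: [3.105, -0.478, -0.001]
force: [-0.0, 0.0, -0.3]
opening: 0.0279
```

```bash
python3 -c "
from h import *
go([.6058,-.1397,.15],-17.7)
cam('top','t1.png');cam('scene','s1.png')"
```

```text
t 2.3 tcp [ 0.6051 -0.1421  0.2182] x [ 0.954 -0.301 -0.001] z [-0.001 -0.    -1.   ] F [-0.   0.  -0.3] op 0.0279 q [-0.31  0.19  1.42 -0.    1.53  1.56]
shift [-0.001 -0.026  0.682] turn [0.    0.    0.001]
```

View pics/s1.png

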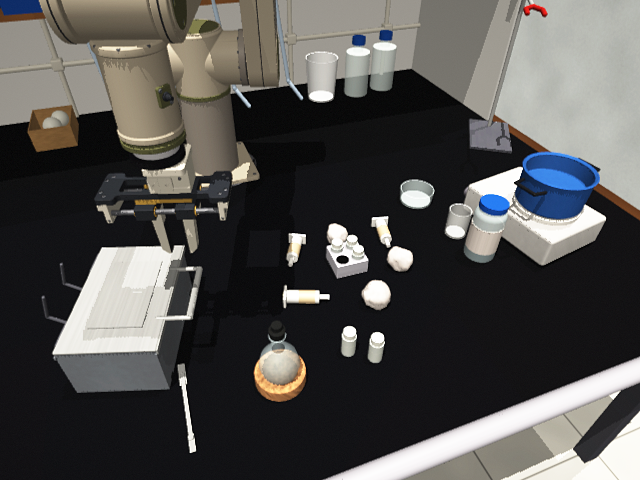

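View pics/t1.png

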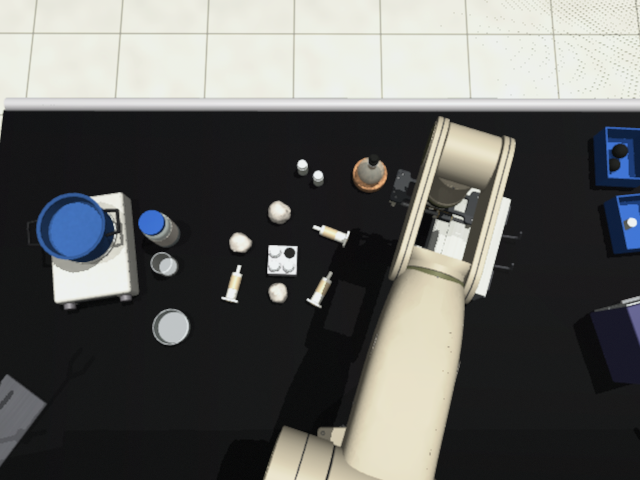

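Both views show the gripper straddling the handle's line, with the fingers over the bar. Next I'll go down.

Emit:
move_arm(series=[[0,-0.02,0.4,0,0,0,-0.4],[0,-0.02,0.8,0,0,0,-0.4],[0,-0.02,0.8,0,0,0,-0.4]])

```text
t: 2.7
tool_pos: [0.6003, -0.1409, 0.132]
orientation: [-3.102, 0.486, 0.018]
force: [-1.1, -0.4, -1.1]
opening: 0.0281
```

```bash
python3 -c "
from h import *
go([.6058,-.1397,.095],-17.7)
s=cam('scene')
big=cv2.resize(s['frame'][180:330,80:280],(800,600),interpolation=cv2.INTER_CUBIC);cv2.imwrite('pics/s2.png',big[:, :, ::-1])"
```

```text
t 2.7 tcp [ 0.6003 -0.1409  0.132 ] x [ 0.952 -0.306 -0.011] z [-0.011  0.003 -1.   ] F [-1.1 -0.4 -1.1] op 0.0281 q [-0.31  0.24  1.53 -0.    1.39  1.57]
shift [ 0.053 -0.029  0.369] turn [ 0.     0.004 -0.001]
```

View pics/s2.png

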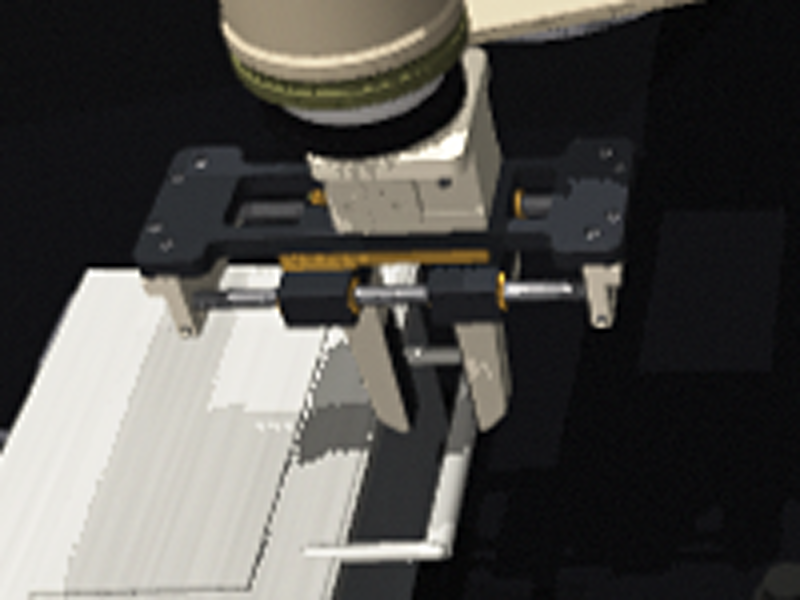

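```bash
python3 -c "
from h import *
s=cam('scene');p=read_state()['tool_pos']
print('tip',(proj(s,p)-[80,180])*4,(proj(s,p+BY*.014)-[80,180])*4,(proj(s,p-BY*.014)-[80,180])*4)
print((proj(s,[barpos(0)-BX*.06,barpos(0)+BX*.06,barpos(0)])-[80,180])*4)
go([.6058,-.1397,.095],-17.7)
"
```

```text
tip [[444.90270202 409.38638222]] [[476.84362215 408.44123204]] [[412.92040186 410.33275685]]
[[475.2948779  356.26193135]
 [433.88651642 552.72372426]
 [455.73823688 449.04833056]]
t 2.8 tcp [ 0.6043 -0.1416  0.1387] x [ 0.952 -0.306 -0.002] z [-0.002  0.    -1.   ] F [-0.3  0.5  0.5] op 0.028 q [-0.31  0.24  1.52 -0.    1.39  1.57]
shift [ 0.01  -0.023  0.437] turn [ 0.     0.001 -0.001]
```

Emit:
move_arm(series=[[0,-0.03,0.15,0,0,0,-0.4],[0,-0.03,0.3,0,0,0,-0.4],[0,-0.03,0.43,0,0,0,-0.4],[0,-0.03,0.43,0,0,0,-0.4]])

```text
t: 3.2
tool_pos: [0.6047, -0.1368, 0.0927]
orientation: [-3.104, 0.484, 0.007]
force: [-0.5, 0.9, -0.7]
opening: 0.0282
```

Emit:
move_arm(series=[[0,0,0,0,0,0,-1],[0,0,0,0,0,0,-1],[0,0,0,0,0,0,-1],[0,0,0,0,0,0,-1],[0,0,0,0,0,0,-1]])

```text
t: 3.7
tool_pos: [0.606, -0.1399, 0.0962]
orientation: [3.1, -0.485, 0.0]
force: [-3.5, -9.2, -0.8]
opening: 0.0111
```

```bash
python3 -c "
from h import *
go([.6058,-.1397,.095],-17.7)
s=cam('scene')
big=cv2.resize(s['frame'][180:330,80:280],(800,600),interpolation=cv2.INTER_CUBIC);cv2.imwrite('pics/s3.png',big[:, :, ::-1])"
```

```text
t 3.7 tcp [ 0.606  -0.1399  0.0962] x [ 0.952 -0.305  0.001] z [-0.    -0.004 -1.   ] F [-3.5 -9.2 -0.8] op 0.0111 q [-0.31  0.27  1.55 -0.    1.31  1.57]
shift [-0.003 -0.002  0.012] turn [ 0.001 -0.    -0.   ]
```

View pics/s3.png

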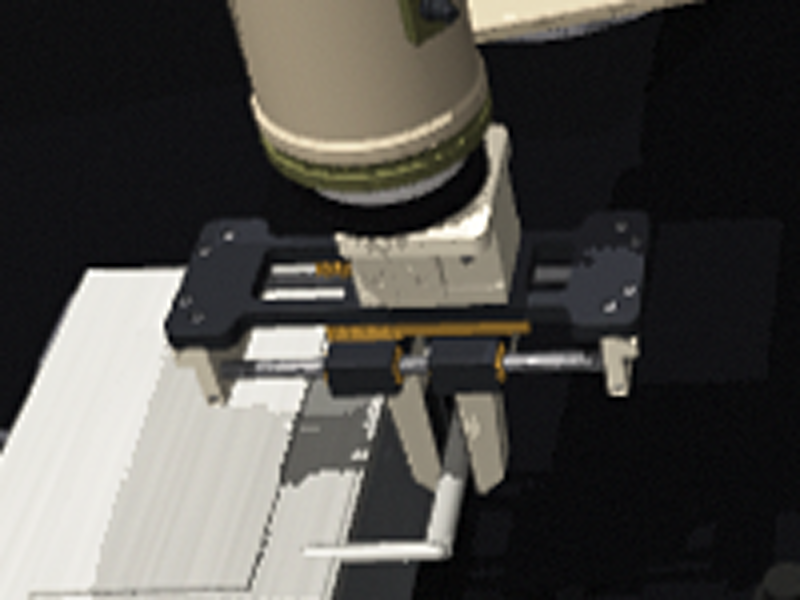

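The bar is gripped at an 11 mm opening, with both fingers around it in the image. Next I'll work out the arc.

```bash
cat > arc.py <<'E'
from h import *
def arc(ths):
    p0=barpos(ths[0]);out=[]
    for t in ths[1:]:
        d=barpos(t)-p0; out.append([0,round(float(-d@BY*10),2),round(float(-d[2]*10),2),0,0,0,-1])
    return out
E
python3 -c "
from arc import *
e=np.linspace(0,2.1,43)
for k in range(0,42,8): print(round(e[k],2),arc(e[k:k+9]))"
```

```text
0.0 [[0, 0.0, -0.1, 0, 0, 0, -1], [0, 0.01, -0.2, 0, 0, 0, -1], [0, 0.03, -0.3, 0, 0, 0, -1], [0, 0.05, -0.4, 0, 0, 0, -1], [0, 0.07, -0.5, 0, 0, 0, -1], [0, 0.1, -0.6, 0, 0, 0, -1], [0, 0.14, -0.7, 0, 0, 0, -1], [0, 0.18, -0.79, 0, 0, 0, -1]]
0.4 [[0, 0.04, -0.09, 0, 0, 0, -1], [0, 0.09, -0.18, 0, 0, 0, -1], [0, 0.15, -0.27, 0, 0, 0, -1], [0, 0.2, -0.35, 0, 0, 0, -1], [0, 0.26, -0.44, 0, 0, 0, -1], [0, 0.33, -0.51, 0, 0, 0, -1], [0, 0.4, -0.59, 0, 0, 0, -1], [0, 0.47, -0.66, 0, 0, 0, -1]]
0.8 [[0, 0.08, -0.07, 0, 0, 0, -1], [0, 0.16, -0.13, 0, 0, 0, -1], [0, 0.24, -0.19, 0, 0, 0, -1], [0, 0.32, -0.25, 0, 0, 0, -1], [0, 0.41, -0.3, 0, 0, 0, -1], [0, 0.5, -0.34, 0, 0, 0, -1], [0, 0.6, -0.39, 0, 0, 0, -1], [0, 0.69, -0.42, 0, 0, 0, -1]]
1.2 [[0, 0.1, -0.03, 0, 0, 0, -1], [0, 0.19, -0.06, 0, 0, 0, -1], [0, 0.29, -0.08, 0, 0, 0, -1], [0, 0.39, -0.1, 0, 0, 0, -1], [0, 0.5, -0.11, 0, 0, 0, -1], [0, 0.6, -0.12, 0, 0, 0, -1], [0, 0.7, -0.12, 0, 0, 0, -1], [0, 0.8, -0.12, 0, 0, 0, -1]]
1.6 [[0, 0.1, 0.01, 0, 0, 0, -1], [0, 0.2, 0.02, 0, 0, 0, -1], [0, 0.3, 0.04, 0, 0, 0, -1], [0, 0.4, 0.06, 0, 0, 0, -1], [0, 0.5, 0.09, 0, 0, 0, -1], [0, 0.6, 0.12, 0, 0, 0, -1], [0, 0.69, 0.16, 0, 0, 0, -1], [0, 0.79, 0.2, 0, 0, 0, -1]]
2.0 [[0, 0.09, 0.05, 0, 0, 0, -1], [0, 0.18, 0.1, 0, 0, 0, -1]]
```

Emit:
move_arm(series=[[0,0.0,-0.1,0,0,0,-1],[0,0.01,-0.2,0,0,0,-1],[0,0.03,-0.3,0,0,0,-1],[0,0.05,-0.4,0,0,0,-1],[0,0.07,-0.5,0,0,0,-1],[0,0.1,-0.6,0,0,0,-1],[0,0.14,-0.7,0,0,0,-1],[0,0.18,-0.79,0,0,0,-1]], squeeze=30)

```text
t: 4.55
tool_pos: [0.6003, -0.1574, 0.1748]
orientation: [3.1, -0.486, -0.0]
force: [0.4, -12.0, -7.1]
opening: 0.0111
```

```bash
python3 -c "
from h import *
go(barpos(.4)-[0,0,.019],-17.7)
cam('scene','s4.png')"
```

```text
t 4.55 tcp [ 0.6003 -0.1574  0.1748] x [ 0.952 -0.306  0.   ] z [-0.001 -0.004 -1.   ] F [  0.4 -12.   -7.1] op 0.0111 q [-0.34  0.21  1.48 -0.    1.45  1.55]
shift [-0.002  0.007  0.007] turn [ 0.001 -0.    -0.001]
```

View pics/s4.png

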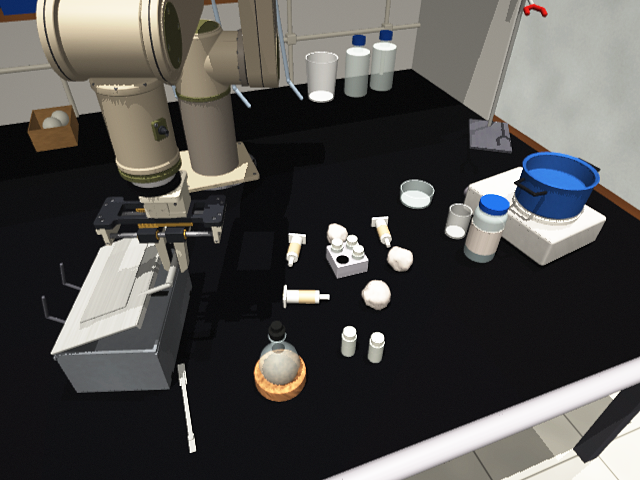

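The lid is rising with the bar held (edge around (110,330) in the image). I'll carry on along the arc, easing off the sideways load.

Emit:
move_arm(series=[[0,0.06,-0.09,0,0,0,-1],[0,0.11,-0.18,0,0,0,-1],[0,0.17,-0.27,0,0,0,-1],[0,0.22,-0.35,0,0,0,-1],[0,0.28,-0.44,0,0,0,-1],[0,0.35,-0.51,0,0,0,-1],[0,0.42,-0.59,0,0,0,-1],[0,0.49,-0.66,0,0,0,-1]])

```text
t: 5.4
tool_pos: [0.586, -0.2017, 0.2413]
orientation: [-3.104, 0.484, -0.001]
force: [2.7, -1.1, -4.3]
opening: 0.0112
```

Emit:
move_arm(series=[[0,0.08,-0.07,0,0,0,-1],[0,0.16,-0.13,0,0,0,-1],[0,0.24,-0.19,0,0,0,-1],[0,0.32,-0.25,0,0,0,-1],[0,0.41,-0.3,0,0,0,-1],[0,0.5,-0.34,0,0,0,-1],[0,0.6,-0.39,0,0,0,-1],[0,0.69,-0.42,0,0,0,-1]])

```text
t: 6.2
tool_pos: [0.565, -0.2675, 0.2844]
orientation: [3.104, -0.484, 0.002]
force: [-2.2, 5.2, 6.2]
opening: 0.0111
```

```bash
python3 -c "
from h import *
go(barpos(1.2)-[0,0,.019],-17.7)"
```

```text
t 6.2 tcp [ 0.565  -0.2675  0.2844] x [ 0.953 -0.304  0.001] z [ 0.001 -0.    -1.   ] F [-2.2  5.2  6.2] op 0.0111 q [-0.52  0.18  1.31  0.    1.65  1.36]
shift [0.001 0.013 0.018] turn [-0. -0. -0.]
```

Emit:
move_arm(series=[[0,0.1,-0.02,0,0,0,-1],[0,0.19,-0.05,0,0,0,-1],[0,0.29,-0.07,0,0,0,-1],[0,0.39,-0.09,0,0,0,-1],[0,0.5,-0.1,0,0,0,-1],[0,0.6,-0.11,0,0,0,-1],[0,0.7,-0.11,0,0,0,-1],[0,0.8,-0.11,0,0,0,-1]])

```text
t: 7.0
tool_pos: [0.5402, -0.3443, 0.2943]
orientation: [3.103, -0.485, 0.001]
force: [0.3, 1.5, 2.8]
opening: 0.0111
```

Emit:
move_arm(series=[[0,0.1,0.02,0,0,0,-1],[0,0.2,0.03,0,0,0,-1],[0,0.3,0.05,0,0,0,-1],[0,0.4,0.07,0,0,0,-1],[0,0.5,0.1,0,0,0,-1],[0,0.6,0.13,0,0,0,-1],[0,0.69,0.17,0,0,0,-1],[0,0.79,0.21,0,0,0,-1]])

```text
t: 7.8
tool_pos: [0.5163, -0.419, 0.2719]
orientation: [-3.104, 0.484, 0.001]
force: [0.4, 0.8, 1.1]
opening: 0.011
```

```bash
python3 -c "
from h import *
go(barpos(2.1)-[0,0,.019],-17.7)
cam('scene','s5.png')"
```

```text
t 7.8 tcp [ 0.5163 -0.419   0.2719] x [ 0.952 -0.305 -0.001] z [-0.     0.001 -1.   ] F [0.4 0.8 1.1] op 0.011 q [-0.76  0.29  1.21  0.    1.64  1.12]
shift [0.004 0.188 0.068] turn [-0.  0. -0.]
```

View pics/s5.png

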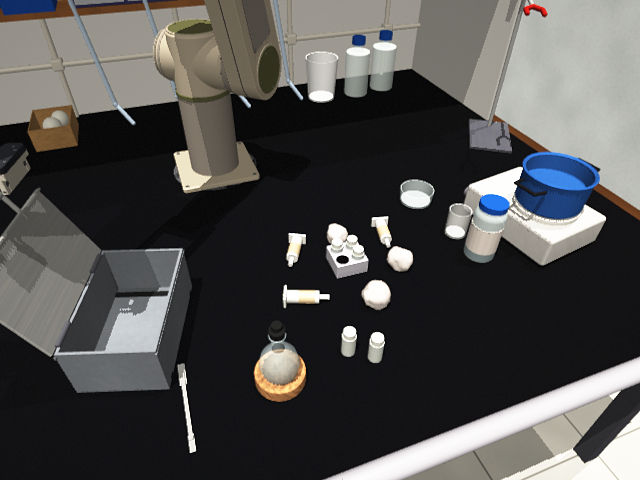

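The lid leans back past upright, and the box interior shows around (130,310). I'll lower it the last bit.

Emit:
move_arm(series=[[0,0.05,0.02,0,0,0,-1],[0,0.1,0.04,0,0,0,-1],[0,0.15,0.06,0,0,0,-1],[0,0.19,0.08,0,0,0,-1],[0,0.21,0.1,0,0,0,-1],[0,0.22,0.11,0,0,0,-1],[0,0.22,0.11,0,0,0,-1],[0,0.22,0.11,0,0,0,-1]])

```text
t: 8.65
tool_pos: [0.5109, -0.4357, 0.2626]
orientation: [-3.1, 0.479, 0.001]
force: [-0.5, 18.9, 5.8]
opening: 0.0111
```

```bash
python3 -c "
from h import *
go(barpos(2.1)-[0,0,.019],-17.7)"
```

```text
t 8.65 tcp [ 0.5109 -0.4357  0.2626] x [ 0.953 -0.302 -0.001] z [ 0.     0.005 -1.   ] F [-0.5 18.9  5.8] op 0.0111 q [-0.78  0.32  1.2   0.    1.63  1.09]
shift [ 0.005  0.012 -0.025] turn [-0.002  0.     0.001]
```

Emit:
move_arm(series=[[0,-0.03,0,0,0,0,-1],[0,-0.03,0,0,0,0,-0.4],[0,-0.03,0,0,0,0,-0.4],[0,-0.03,0,0,0,0,-0.4],[0,-0.03,-0.1,0,0,0,-0.4],[0,-0.03,-0.3,0,0,0,-0.4],[0,-0.03,-0.7,0,0,0,-0.4],[0,-0.03,-0.7,0,0,0,-0.4]])

```text
t: 9.45
tool_pos: [0.5121, -0.4382, 0.3397]
orientation: [3.098, -0.484, 0.013]
force: [-0.1, -1.1, 1.3]
opening: 0.0283
```

```bash
python3 -c "
from h import *
go([.5,.1,.3],-17.7)
cam('scene','s6.png');cam('top','t6.png')"
```

```text
t 9.45 tcp [ 0.5121 -0.4382  0.3397] x [ 0.952 -0.305  0.009] z [ 0.007 -0.008 -1.   ] F [-0.1 -1.1  1.3] op 0.0283 q [-0.78  0.31  1.06 -0.    1.76  1.1 ]
shift [-1.76  -5.091  0.355] turn [ 0.002 -0.003 -0.   ]
```

View pics/s6.png

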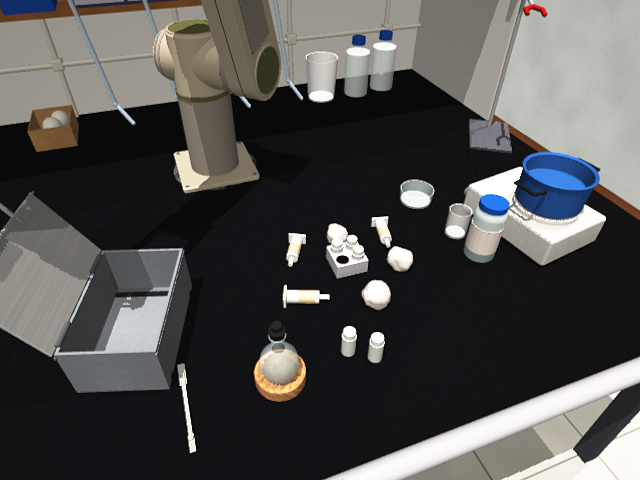

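View pics/t6.png

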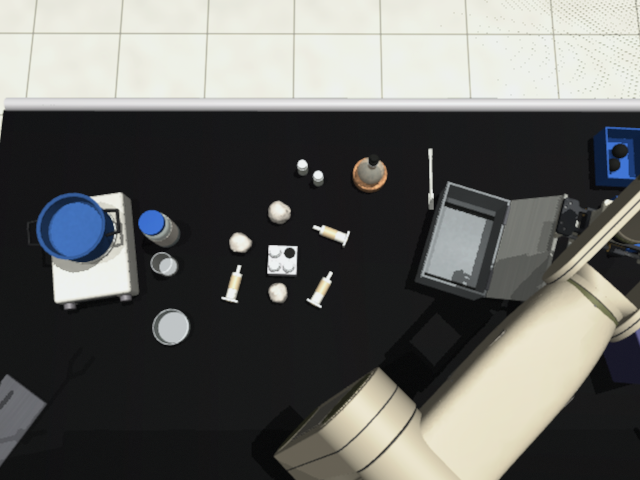

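The lid stayed on its stop after release, the box is open at about (465,240) in the top view, and the rubbish hasn't moved. Next I'll get the cartridge axes and plan.

```bash
cat > items.py <<'E'
from h import *
def items(verbose=True):
    c=cam("top"); s=cam("scene"); out=[]
    for nm,cc,roi in(("top",c,(190,330,190,370)),("scene",s,(205,325,270,430))):
        f=cc["frame"]; m=(f.max(2)>90).astype(np.uint8)
        y0,y1,x0,x1=roi; mm=np.zeros_like(m);mm[y0:y1,x0:x1]=m[y0:y1,x0:x1]
        n,l,stt,cen=cv2.connectedComponentsWithStats(mm)
        for i in range(1,n):
            if stt[i,4]<150: continue
            msk=(l==i)
            tan=(msk&(f[:,:,0].astype(int)-f[:,:,2]>45))
            r=cv2.minAreaRect(cv2.findNonZero(msk.astype(np.uint8)))
            L=max(r[1])/min(r[1])
            if L>1.4 and tan.sum()>15 and stt[i,4]<1000:
                q=cv2.boxPoints(r); w=np.array([ray(cc,p,.0135)[:2] for p in q])
                e1,e2=w[1]-w[0],w[2]-w[1]; e=e1 if np.linalg.norm(e1)>np.linalg.norm(e2) else e2
                a=np.degrees(np.arctan2(e[1],e[0]))%180
                ys,xs=np.nonzero(tan)
                print(nm,"CART",np.round(w.mean(0),3),"tan",np.round(ray(cc,(xs.mean(),ys.mean()),.02)[:2],3),"ang",round(a,1),"len",round(np.linalg.norm(e),3))
            else: print(nm,"blob",np.round(ray(cc,cen[i],.022)[:2],3),"area",stt[i,4],np.round(cen[i]))
E
python3 -c "
from items import *
items()"
```

```text
top blob [0.654 0.211] area 387 [279. 211.]
top CART [0.596 0.077] tan [0.599 0.078] ang 75.6 len 0.099
top blob [0.572 0.312] area 352 [239. 242.]
top blob [0.525 0.203] area 789 [281. 260.]
top CART [0.468 0.33 ] tan [0.468 0.323] ang 171.4 len 0.098
top CART [0.456 0.103] tan [0.455 0.096] ang 158.4 len 0.098
top blob [0.442 0.211] area 304 [278. 292.]
scene CART [0.458 0.319] tan [0.464 0.318] ang 157.9 len 0.123
scene blob [0.505 0.202] area 1540 [345. 252.]
scene CART [0.448 0.102] tan [0.453 0.1  ] ang 158.7 len 0.118
scene blob [0.568 0.31 ] area 507 [400. 258.]
scene blob [0.649 0.212] area 665 [376. 294.]
scene CART [0.595 0.076] tan [0.609 0.072] ang 69.9 len 0.099
```

```bash
python3 -c "
from h import *
go([.6,.076,.24],-17.7)"
```

```text
t 9.65 tcp [ 0.5106 -0.4365  0.331 ] x [ 0.952 -0.305 -0.001] z [-0.001  0.    -1.   ] F [-0.4  0.3 -0.2] op 0.0282 q [-0.78  0.32  1.07 -0.    1.75  1.1 ]
shift [-0.71  -5.154  0.912] turn [-0.  0. -0.]
```

Emit:
move_arm(series=[[-0.1,-1,0,0,0,0,0.3],[-0.1,-1,0,0,0,0,0.3],[-0.1,-1,0,0,0,0,0.3]])

```text
t: 9.95
tool_pos: [0.5329, -0.3328, 0.3305]
orientation: [-3.102, 0.476, 0.002]
force: [-0.2, -0.3, 1.3]
opening: 0.0476
```

Emit:
move_arm(series=[[-0.15,-1,0,0,0,0,0.3],[-0.15,-1,0,0,0,0,0.3],[-0.15,-1,0,0,0,0,0.3]])

```text
t: 10.25
tool_pos: [0.5486, -0.2333, 0.3308]
orientation: [-3.103, 0.476, 0.002]
force: [0.3, -0.4, 0.1]
opening: 0.0607
```

Emit:
move_arm(series=[[-0.15,-1,0,0,0,0,0.3],[-0.15,-1,0,0,0,0,0.3],[-0.15,-1,0,0,0,0,0.3]])

```text
t: 10.55
tool_pos: [0.5645, -0.134, 0.3308]
orientation: [-3.103, 0.476, 0.002]
force: [0.6, -0.8, -0.2]
opening: 0.0607
```

Emit:
move_arm(series=[[-0.15,-1,0.4,0,0,0,0.3],[-0.15,-1,0.4,0,0,0,0.3],[-0.15,-1,0.4,0,0,0,0.3]])

```text
t: 10.85
tool_pos: [0.5792, -0.0354, 0.2878]
orientation: [-3.104, 0.479, 0.009]
force: [-1.0, -0.7, -0.6]
opening: 0.0603
```

Emit:
move_arm(series=[[-0.15,-1,0.4,0,0,-0.4,0.3],[-0.15,-1,0.4,0,0,-0.4,0.3],[-0.15,-1,0.4,0,0,-0.4,0.3],[-0.15,-1,0.4,0,0,-0.4,0.3],[-0.15,-1,0.4,0,0,-0.4,0.3],[-0.15,-1,0.4,0,0,-0.4,0.3],[-0.15,-1,0.4,0,0,-0.4,0.3],[-0.15,-1,0.4,0,0,-0.4,0.3]])

```text
t: 11.65
tool_pos: [0.5964, 0.0594, 0.2509]
orientation: [2.832, 1.361, -0.002]
force: [-0.0, 0.7, -0.8]
opening: 0.0603
```

```bash
python3 -c "
from h import *
go([.6,.076,.1],72)"
```

```text
t 11.65 tcp [0.5964 0.0594 0.2509] x [ 0.625  0.781 -0.001] z [-0.001 -0.001 -1.   ] F [-0.   0.7 -0.8] op 0.0603 q [ 0.01  0.12  1.44 -0.    1.58  0.69]
shift [ 0.154 -0.075  1.508] turn [-0.     0.    -0.115]
```

Emit:
move_arm(series=[[0.15,-0.07,0.4,0,0,-0.115,0.3],[0.15,-0.07,0.8,0,0,-0.115,0.3],[0.15,-0.07,1,0,0,-0.115,0.3],[0.15,-0.07,1,0,0,-0.115,0.3],[0.15,-0.07,1,0,0,-0.115,0.3]])

```text
t: 12.15
tool_pos: [0.6005, 0.076, 0.1517]
orientation: [-2.549, -1.837, 0.002]
force: [0.3, -0.1, 0.4]
opening: 0.0607
```

```bash
python3 -c "
from h import *
go([.6,.076,.004],72)
s=cam('scene')
big=cv2.resize(s['frame'][200:350,220:420],(800,600),interpolation=cv2.INTER_CUBIC);cv2.imwrite('pics/s7.png',big[:, :, ::-1])
cam('top','t7.png')"
```

```text
t 12.15 tcp [0.6005 0.076  0.1517] x [ 0.316  0.949 -0.001] z [-0.001 -0.    -1.   ] F [ 0.3 -0.1  0.4] op 0.0607 q [ 0.04  0.18  1.55 -0.    1.41  0.36]
shift [-1.000e-03 -3.000e-03  1.477e+00] turn [-0.     0.    -0.002]
```

View pics/s7.png

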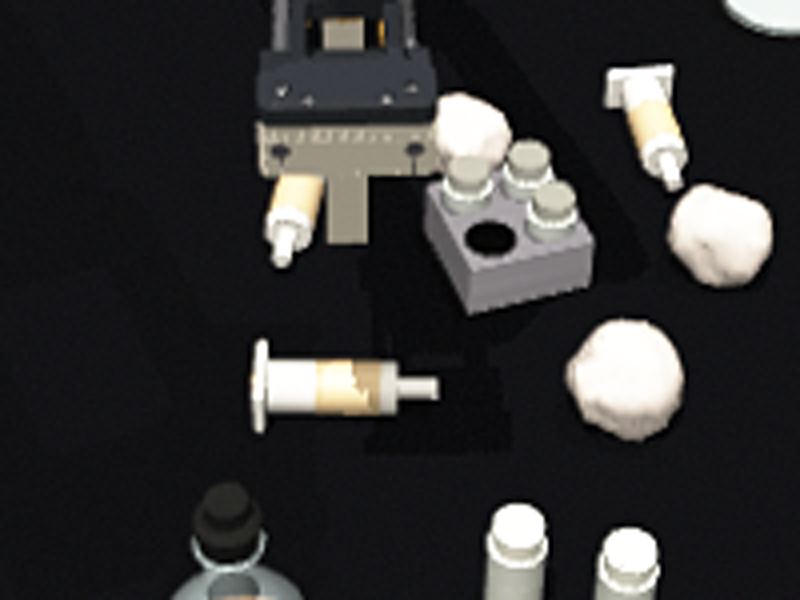

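The gripper is above cartridge 1, which lies level at crop (350,387) with its jaws across the barrel. I'll go down and grip.

Emit:
move_arm(series=[[0,0,0.4,0,0,0,0.3],[0,0,0.8,0,0,0,0.3],[0,0,1,0,0,0,0.3],[0,0,1,0,0,0,0.3]], squeeze=12)

```text
t: 12.65
tool_pos: [0.5988, 0.0768, 0.0495]
orientation: [-2.545, -1.838, 0.005]
force: [0.0, 0.1, 0.0]
opening: 0.0604
```

Emit:
move_arm(series=[[0,0,0.2,0,0,0,0.3],[0,0,0.4,0,0,0,0.3],[0,0,0.46,0,0,0,0.3],[0,0,0.46,0,0,0,-1],[0,0,0.46,0,0,0,-1],[0,0,0.46,0,0,0,-1],[0,0,0.46,0,0,0,-1],[0,0,0.46,0,0,0,-1]])

```text
t: 13.45
tool_pos: [0.601, 0.0772, 0.0065]
orientation: [2.546, 1.84, 0.002]
force: [-1.4, 0.3, 4.5]
opening: 0.0268
```

```bash
python3 -c "
from h import *
go(bw(-.055,-.04,.25),-17.7)
"
```

```text
t 13.45 tcp [0.601  0.0772 0.0065] x [0.314 0.95  0.   ] z [ 0.001  0.    -1.   ] F [-1.4  0.3  4.5] op 0.0268 q [0.04 0.34 1.65 0.   1.15 0.36]
shift [-3.705  0.195 -2.437] turn [ 0.    -0.     0.497]
```

Emit:
move_arm(series=[[0,0,-0.3,0,0,0,-1],[0,0,-0.7,0,0,0,-1],[0,0,-1,0,0,0,-1],[0,0,-1,0,0,0,-1]])

```text
t: 13.85
tool_pos: [0.6042, 0.0773, 0.1119]
orientation: [2.542, 1.837, 0.012]
force: [0.5, 0.9, 0.9]
opening: 0.0269
```

Emit:
move_arm(series=[[-0.2,0,-0.5,0,0,0,-1],[-0.7,0,-1,0,0,0,-1],[-1,0,-1,0,0,0,-1],[-1,0,-1,0,0,0,-1]])

```text
t: 14.25
tool_pos: [0.5697, -0.0225, 0.2091]
orientation: [2.545, 1.833, 0.004]
force: [1.1, 0.4, -0.8]
opening: 0.0274
```

```bash
python3 -c "
from h import *
go(bw(-.08,0,.2),72.3)
"
```

```text
t 14.25 tcp [ 0.5697 -0.0225  0.2091] x [ 0.317  0.948 -0.001] z [ 0.005 -0.003 -1.   ] F [ 1.1  0.4 -0.8] op 0.0274 q [-0.13  0.05  1.59 -0.    1.5   0.19]
shift [-2.264 -0.069  0.093] turn [ 0.002  0.    -0.004]
```

Emit:
move_arm(series=[[-0.5,-0.03,0,0,0,0,-1],[-1,-0.05,0,0,0,0,-1],[-1,-0.05,0,0,0,0,-1]])

```text
t: 14.55
tool_pos: [0.5308, -0.1155, 0.2043]
orientation: [-2.55, -1.834, 0.004]
force: [-0.7, -0.1, -0.5]
opening: 0.027
```

Emit:
move_arm(series=[[-0.5,-0.02,0,0,0,0,-1],[-1,-0.02,0,0,0,0,-1],[-1,-0.02,0,0,0,0,-1],[-1,-0.02,0,0,0,0,-1]])

```text
t: 14.95
tool_pos: [0.4993, -0.2056, 0.2045]
orientation: [-2.547, -1.836, 0.0]
force: [0.1, -0.1, -0.6]
opening: 0.0271
```

```bash
python3 -c "
from h import *
go(bw(-.08,0,.035),72.3)
cam('top','t8.png')
cam('scene','s8.png')
"
```

```text
t 14.95 tcp [ 0.4993 -0.2056  0.2045] x [0.316 0.949 0.001] z [-0.001  0.001 -1.   ] F [ 0.1 -0.1 -0.6] op 0.0271 q [-0.49 -0.02  1.67  0.    1.49 -0.16]
shift [-0.306  0.021  1.694] turn [-0.001 -0.    -0.004]
```

View pics/s8.png

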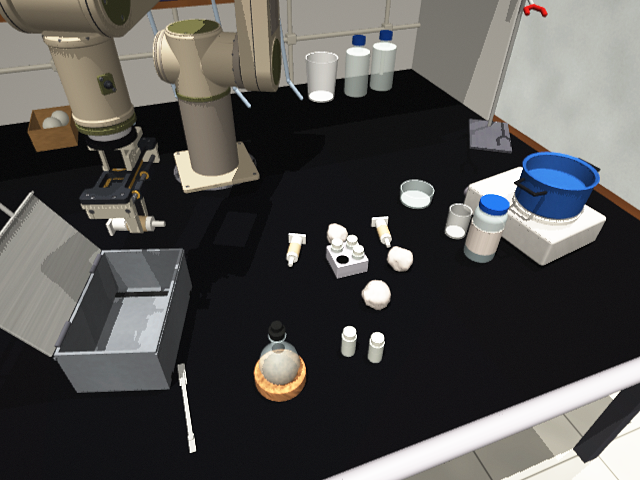

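The cartridge is held level over the box at about (130,225), and the lid is still on its stop.

Emit:
move_arm(series=[[-0.3,0.02,0.3,0,0,0,-1],[-0.3,0.02,0.7,0,0,0,-1],[-0.3,0.02,1,0,0,0,-1],[-0.3,0.02,1,0,0,0,-1]])

```text
t: 15.45
tool_pos: [0.4894, -0.2311, 0.1002]
orientation: [-2.537, -1.838, 0.005]
force: [-0.2, 1.0, -0.4]
opening: 0.027
```

Emit:
move_arm(series=[[0,0,0.3,0,0,0,-1],[0,0,0.6,0,0,0,-1],[0,0,0.6,0,0,0,-1],[0,0,0.6,0,0,0,-0.2],[0,0,0.6,0,0,0,-0.2],[0,0,0.6,0,0,0,-0.2],[0,0,-0.2,0,0,0,-0.2],[0,0,-0.8,0,0,0,-0.2]])

```text
t: 16.25
tool_pos: [0.4911, -0.234, 0.1464]
orientation: [-2.544, -1.839, 0.002]
force: [0.0, 0.2, 1.1]
opening: 0.0371
```

Emit:
move_arm(series=[[0,0,-0.6,0,0,0,-0.2],[0.4,0,-0.8,0,0,0,0.3],[1,0,-0.8,0,0,0,0.3],[1,0,-0.8,0,0,0,0.3]])

```text
t: 16.65
tool_pos: [0.5259, -0.1364, 0.2292]
orientation: [2.541, 1.842, 0.007]
force: [0.1, 0.7, -1.0]
opening: 0.0562
```

```bash
python3 -c "
from items import *
items()
go([.454,.099,.2],156)
cam('top','t9.png')
cam('scene','s9.png')
"
```

```text
top blob [0.654 0.211] area 387 [279. 211.]
top blob [0.572 0.312] area 352 [239. 242.]
top blob [0.525 0.203] area 788 [281. 260.]
top CART [0.468 0.33 ] tan [0.468 0.323] ang 171.4 len 0.098
top CART [0.456 0.103] tan [0.455 0.096] ang 158.4 len 0.098
top blob [0.442 0.211] area 304 [278. 292.]
scene CART [0.458 0.319] tan [0.464 0.318] ang 157.9 len 0.123
scene blob [0.505 0.202] area 1541 [345. 252.]
scene CART [0.448 0.102] tan [0.453 0.099] ang 158.7 len 0.118
scene blob [0.568 0.31 ] area 508 [400. 258.]
scene blob [0.649 0.212] area 665 [376. 294.]
t 16.75 tcp [ 0.5243 -0.1383  0.2269] x [ 0.311  0.951 -0.   ] z [ 0.002 -0.001 -1.   ] F [-0.3 -0.9  0.2] op 0.0599 q [-0.35 -0.03  1.64  0.    1.53 -0.04]
shift [ 2.037 -1.405  0.266] turn [ 0.     0.    -0.467]
```

View pics/s9.png

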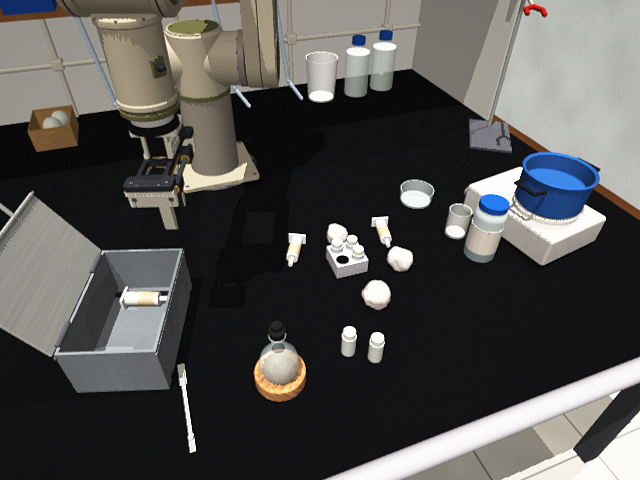

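Cartridge 1 lies in the box at about (143,298). Next is cartridge 3.

Emit:
move_arm(series=[[1,-0.7,0,0,0,-0.36,0.3],[1,-0.7,0,0,0,-0.36,0.3],[1,-0.7,0,0,0,-0.36,0.3],[1,-0.7,0,0,0,-0.36,0.3],[1,-0.7,0,0,0,-0.36,0.3],[1,-0.7,0,0,0,-0.36,0.3],[1,-0.7,0,0,0,-0.36,0.3],[1,-0.7,0,0,0,-0.36,0.3]])

```text
t: 17.65
tool_pos: [0.4881, -0.0245, 0.2252]
orientation: [-1.158, -2.92, 0.001]
force: [-0.1, 0.7, -0.3]
opening: 0.0604
```

```bash
python3 -c "
from items import *
go([.454,.1,.15],156)
"
```

```text
t 17.65 tcp [ 0.4881 -0.0245  0.2252] x [-0.728  0.685  0.   ] z [-0.001 -0.    -1.   ] F [-0.1  0.7 -0.3] op 0.0604 q [-0.15 -0.18  1.78 -0.    1.54 -0.97]
shift [1.101 0.674 0.752] turn [-0.    -0.    -0.107]
```

Emit:
move_arm(series=[[1,0.6,0.3,0,0,-0.107,0.3],[1,0.6,0.5,0,0,-0.107,0.3],[1,0.6,0.5,0,0,-0.107,0.3],[1,0.6,0.5,0,0,-0.107,0.3]])

```text
t: 18.05
tool_pos: [0.4548, 0.0903, 0.1728]
orientation: [-0.655, -3.068, 0.002]
force: [1.0, 0.2, -0.3]
opening: 0.0606
```

```bash
python3 -c "
from items import *
go([.454,.1,.1],156)
c=cam('scene')
big=cv2.resize(c['frame'][200:350,220:420],(800,600),interpolation=cv2.INTER_CUBIC);cv2.imwrite('pics/s10.png',big[:, :, ::-1])
"
```

```text
t 18.05 tcp [0.4548 0.0903 0.1728] x [-0.913  0.408  0.004] z [-0.005 -0.    -1.   ] F [ 1.   0.2 -0.3] op 0.0606 q [ 0.09 -0.22  1.91  0.    1.45 -1.07]
shift [0.043 0.086 0.728] turn [-0.001 -0.001 -0.   ]
```

View pics/s10.png

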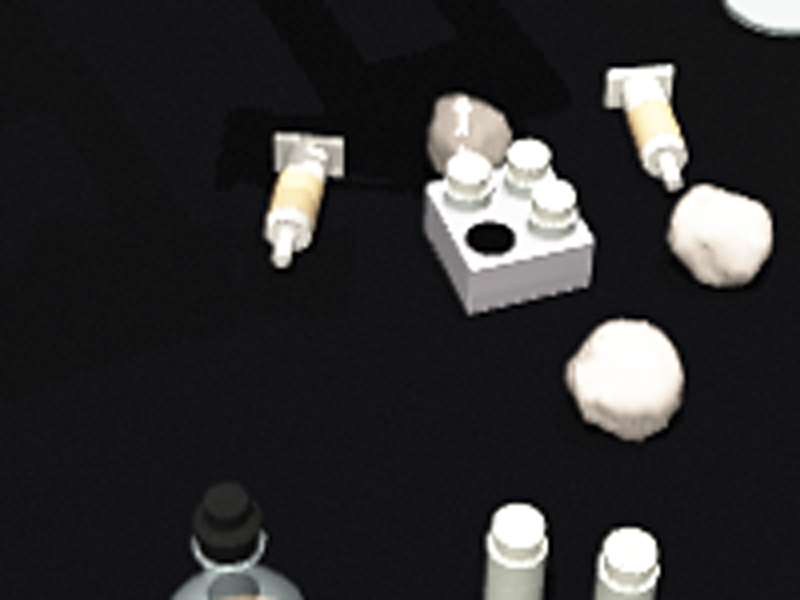

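Cartridge 3 is clear at crop (300,190), and the gripper is above the crop. I'll go down and grip.

Emit:
move_arm(series=[[0.04,0.09,0.4,0,0,0,0.3],[0.04,0.09,0.8,0,0,0,0.3],[0.04,0.09,1,0,0,0,0.3],[0.04,0.09,1,0,0,0,0.3]])

```text
t: 18.5
tool_pos: [0.4553, 0.0973, 0.0728]
orientation: [-0.662, -3.066, 0.004]
force: [-0.1, 0.5, 0.2]
opening: 0.0603
```

```bash
python3 -c "
from items import *
go([.454,.1,.004],156)
"
```

```text
t 18.5 tcp [0.4553 0.0973 0.0728] x [-0.911  0.413  0.005] z [-0.006 -0.001 -1.   ] F [-0.1  0.5  0.2] op 0.0603 q [ 0.1  -0.11  2.   -0.    1.25 -1.04]
shift [0.02  0.021 0.688] turn [-0.001 -0.001 -0.002]
```

Emit:
move_arm(series=[[0.01,0.01,0.3,0,0,0,0.3],[0.01,0.01,0.6,0,0,0,0.3],[0.01,0.01,0.68,0,0,0,0.3],[0.01,0.01,0.68,0,0,0,-1],[0.01,0.01,0.68,0,0,0,-1],[0.01,0.01,0.68,0,0,0,-1],[0.01,0.01,0.68,0,0,0,-1],[0.01,0.01,0.68,0,0,0,-1]])

```text
t: 19.3
tool_pos: [0.4576, 0.1008, 0.0087]
orientation: [0.659, 3.07, 0.001]
force: [-0.4, -0.5, 4.7]
opening: 0.027
```

Emit:
move_arm(series=[[0,0,-0.3,0,0,0,-1],[0,0,-0.7,0,0,0,-1],[0,0,-1,0,0,0,-1],[0,0,-1,0,0,0,-1]])

```text
t: 19.7
tool_pos: [0.4603, 0.1013, 0.1131]
orientation: [0.657, 3.064, 0.004]
force: [1.0, 0.4, -0.4]
opening: 0.0265
```

```bash
python3 -c "
from items import *
go(bw(-.027,0,.2),72.3)
"
```

```text
t 19.7 tcp [0.4603 0.1013 0.1131] x [-0.912  0.41  -0.008] z [ 0.009  0.001 -1.   ] F [ 1.   0.4 -0.4] op 0.0265 q [ 0.11 -0.16  1.97  0.    1.32 -1.04]
shift [-2.196 -2.876 -0.865] turn [0.003 0.001 0.464]
```

Emit:
move_arm(series=[[-0.3,-0.3,-0.8,0,0,0.37,-1],[-0.6,-0.6,-0.9,0,0,0.37,-1],[-0.8,-1,-0.9,0,0,0.37,-1],[-0.8,-1,-0.9,0,0,0.37,-1],[-0.8,-1,-0.9,0,0,0.37,-1],[-0.8,-1,-0.9,0,0,0.37,-1],[-0.8,-1,-0.9,0,0,0.37,-1],[-0.8,-1,-0.9,0,0,0.37,-1]])

```text
t: 20.5
tool_pos: [0.4882, -0.0233, 0.1967]
orientation: [-2.243, -2.198, 0.001]
force: [-0.5, -0.7, -0.8]
opening: 0.027
```

```bash
python3 -c "
from items import *
go(bw(-.027,0,.2),72.3)
"
```

```text
t 20.5 tcp [ 0.4882 -0.0233  0.1967] x [0.02 1.   0.  ] z [-0.001  0.    -1.   ] F [-0.5 -0.7 -0.8] op 0.027 q [-0.15 -0.16  1.82  0.    1.49 -0.13]
shift [-2.267  0.583 -0.034] turn [-0.    -0.     0.092]
```

Emit:
move_arm(series=[[-0.5,0.1,0,0,0,0.092,-1],[-1,0.28,0,0,0,0.092,-1],[-1,0.28,0,0,0,0.092,-1],[-1,0.28,0,0,0,0.092,-1]])

```text
t: 20.9
tool_pos: [0.5148, -0.1246, 0.1965]
orientation: [-2.531, -1.858, 0.001]
force: [-0.5, -0.1, -0.3]
opening: 0.0264
```

```bash
python3 -c "
from items import *
go(bw(-.027,0,.2),72.3)
"
```

```text
t 20.9 tcp [ 0.5148 -0.1246  0.1965] x [0.3   0.954 0.   ] z [-0.002  0.001 -1.   ] F [-0.5 -0.1 -0.3] op 0.0264 q [-0.33 -0.05  1.71  0.    1.48 -0.03]
shift [-1.126  0.638 -0.036] turn [-0.001 -0.     0.001]
```

Emit:
move_arm(series=[[-0.5,0.3,0,0,0,0,-1],[-1,0.6,0,0,0,0,-1],[-1,0.6,0.4,0,0,0,-1],[-1,0.6,0.9,0,0,0,-1],[-1,0.6,0.9,0,0,0,-1]])

```text
t: 21.4
tool_pos: [0.5373, -0.2333, 0.0993]
orientation: [-2.52, -1.854, 0.009]
force: [-1.5, 1.0, -1.9]
opening: 0.0267
```

```bash
python3 -c "
from items import *
go(bw(-.027,0,.04),72.3)
"
```

```text
t 21.4 tcp [ 0.5373 -0.2333  0.0993] x [0.298 0.955 0.003] z [-0.012  0.007 -1.   ] F [-1.5  1.  -1.9] op 0.0267 q [-0.5   0.19  1.64  0.    1.32 -0.2 ]
shift [-0.159  0.105  0.591] turn [-0.004 -0.001  0.002]
```

Emit:
move_arm(series=[[-0.12,0.06,0.3,0,0,0,-1],[-0.12,0.06,0.55,0,0,0,-1],[-0.12,0.06,0.55,0,0,0,-1],[-0.12,0.06,0.55,0,0,0,-0.2],[-0.12,0.06,0.55,0,0,0,-0.2],[-0.12,0.06,0.55,0,0,0,-0.2],[-0.12,0.06,-0.3,0,0,0,-0.2],[-0.12,0.06,-0.8,0,0,0,-0.2]])

```text
t: 22.2
tool_pos: [0.5436, -0.2494, 0.1531]
orientation: [-2.529, -1.859, 0.002]
force: [1.0, -0.5, 1.5]
opening: 0.0371
```

Emit:
move_arm(series=[[0,0,-0.4,0,0,0,0.3],[0.4,-0.2,-0.4,0,0,0,0.3],[1,-0.5,-0.4,0,0,0,0.3],[1,-0.5,-0.4,0,0,0,0.3]])

```text
t: 22.6
tool_pos: [0.5269, -0.1366, 0.1945]
orientation: [2.529, 1.862, 0.003]
force: [-0.4, 0.0, 0.4]
opening: 0.0594
```

```bash
python3 -c "
from items import *
items()
go([.466,.322,.2],164)
cam('top','t11.png')
cam('scene','s11.png')
"
```

```text
top blob [0.654 0.211] area 387 [279. 211.]
top blob [0.572 0.312] area 352 [239. 242.]
top blob [0.525 0.203] area 788 [281. 260.]
top CART [0.468 0.33 ] tan [0.468 0.323] ang 171.4 len 0.098
top blob [0.442 0.211] area 304 [278. 292.]
scene CART [0.458 0.319] tan [0.464 0.318] ang 157.9 len 0.123
scene blob [0.505 0.202] area 1541 [345. 252.]
scene blob [0.568 0.31 ] area 508 [400. 258.]
scene blob [0.649 0.212] area 664 [376. 294.]
t 22.7 tcp [ 0.5271 -0.1378  0.194 ] x [0.296 0.955 0.   ] z [ 0.002 -0.    -1.   ] F [ 0.3 -1.3 -0.2] op 0.06 q [-0.35 -0.01  1.68  0.    1.47 -0.05]
shift [ 4.212 -1.943 -0.062] turn [ 0.001  0.    -0.507]
```

View pics/s11.png

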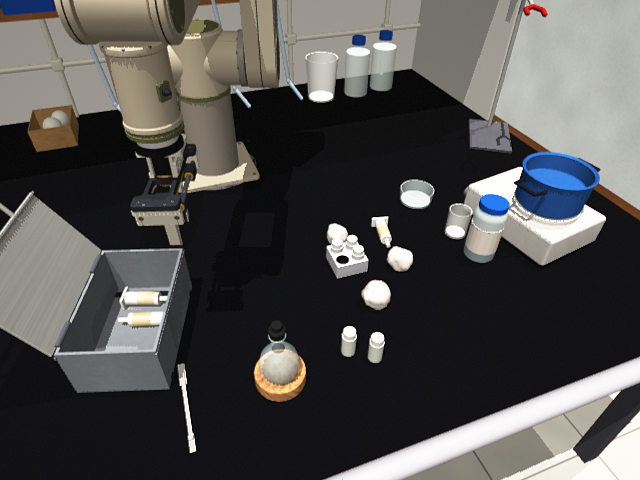

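Two cartridges are in the box, at (143,298) and (143,320). Now cartridge 2.

Emit:
move_arm(series=[[0.5,-0.25,0,0,0,0,0.3],[1,-0.5,0,0,0,0,0.3],[1,-0.5,0,0,0,0,0.3]])

```text
t: 23.1
tool_pos: [0.5088, -0.0274, 0.1927]
orientation: [-2.53, -1.861, -0.001]
force: [0.1, -0.1, -0.4]
opening: 0.0602
```

Emit:
move_arm(series=[[0.5,-0.25,0,0,0,0,0.3],[1,-0.5,0,0,0,0,0.3],[1,-0.5,0,0,0,0,0.3]])

```text
t: 23.4
tool_pos: [0.4911, 0.0832, 0.1929]
orientation: [-2.529, -1.862, -0.001]
force: [0.2, -0.5, -0.5]
opening: 0.0605
```

Emit:
move_arm(series=[[1,-0.5,0,0,0,-0.38,0.3],[1,-0.5,0,0,0,-0.38,0.3],[1,-0.5,0,0,0,-0.38,0.3],[1,-0.5,0,0,0,-0.38,0.3],[1,-0.5,0,0,0,-0.38,0.3],[1,-0.5,0,0,0,-0.38,0.3],[1,-0.5,0,0,0,-0.38,0.3],[1,-0.5,0,0,0,-0.38,0.3]])

```text
t: 24.2
tool_pos: [0.4747, 0.1895, 0.1927]
orientation: [1.041, 2.963, -0.001]
force: [-0.9, -0.1, -0.0]
opening: 0.0609
```

```bash
python3 -c "
from items import *
go([.466,.321,.15],163)
"
```

```text
t 24.2 tcp [0.4747 0.1895 0.1927] x [-0.78   0.625 -0.001] z [ 0.    -0.001 -1.   ] F [-0.9 -0.1 -0. ] op 0.0609 q [ 0.28 -0.1   1.77 -0.    1.47 -0.62]
shift [0.891 0.972 0.426] turn [-0.     0.    -0.121]
```

Emit:
move_arm(series=[[0.4,0.5,0,0,0,-0.121,0.3],[0.89,0.97,0,0,0,-0.121,0.3],[0.89,0.97,0.4,0,0,-0.121,0.3],[0.89,0.97,0.9,0,0,-0.121,0.3],[0.89,0.97,0.9,0,0,-0.121,0.3],[0.89,0.97,0.9,0,0,-0.121,0.3]])

```text
t: 24.8
tool_pos: [0.4654, 0.3209, 0.1019]
orientation: [-0.471, -3.104, 0.004]
force: [-0.3, -0.8, -0.3]
opening: 0.0601
```

```bash
python3 -c "
from items import *
go([.466,.321,.004],163)
c=cam('scene')
big=cv2.resize(c['frame'][150:300,290:490],(800,600),interpolation=cv2.INTER_CUBIC);cv2.imwrite('pics/s12.png',big[:, :, ::-1])
"
```

```text
t 24.8 tcp [0.4654 0.3209 0.1019] x [-0.955  0.297  0.002] z [-0.003 -0.002 -1.   ] F [-0.3 -0.8 -0.3] op 0.0601 q [ 0.51  0.13  1.71 -0.    1.31 -0.76]
shift [-0.008  0.006  0.979] turn [-0.001 -0.001 -0.002]
```

View pics/s12.png

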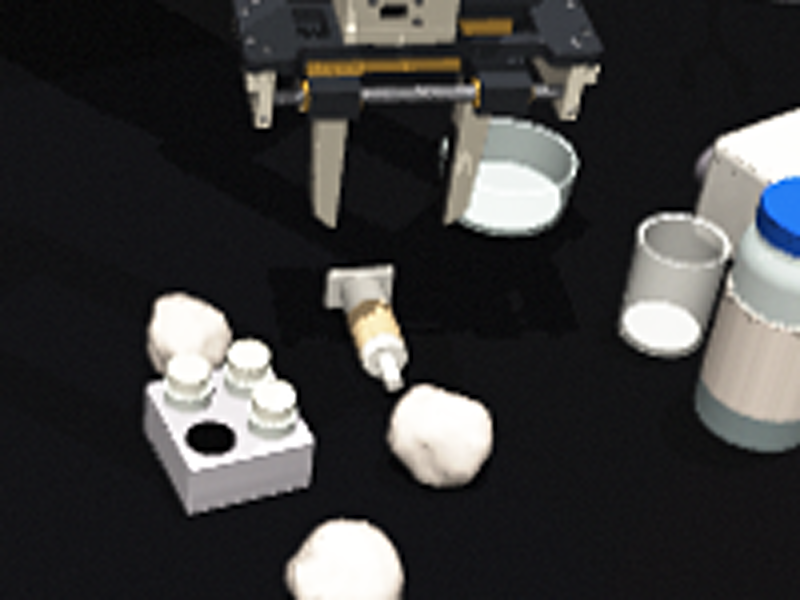

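The jaws line up across cartridge 2, at crop (370,315). I'll go down and grip.

Emit:
move_arm(series=[[0,0,0.4,0,0,0,0.3],[0,0,0.8,0,0,0,0.3],[0,0,0.98,0,0,0,0.3],[0,0,0.98,0,0,0,-1],[0,0,0.98,0,0,0,-1],[0,0,0.98,0,0,0,-1],[0,0,0.98,0,0,0,-1],[0,0,0.98,0,0,0,-1]])

```text
t: 25.65
tool_pos: [0.4665, 0.3232, 0.0065]
orientation: [0.469, 3.104, 0.003]
force: [-0.2, -1.3, 8.2]
opening: 0.0272
```

Emit:
move_arm(series=[[0,0,-0.3,0,0,0,-1],[0,0,-0.7,0,0,0,-1],[0,0,-1,0,0,0,-1],[0,0,-1,0,0,0,-1]])

```text
t: 26.05
tool_pos: [0.4685, 0.3246, 0.111]
orientation: [0.468, 3.099, 0.009]
force: [0.7, -0.5, -0.5]
opening: 0.0273
```

```bash
python3 -c "
from items import *
go(bw(.028,0,.2),72.3)
"
```

```text
t 26.05 tcp [0.4685 0.3246 0.111 ] x [-0.955  0.296 -0.007] z [ 0.009  0.005 -1.   ] F [ 0.7 -0.5 -0.5] op 0.0273 q [ 0.52  0.12  1.7   0.    1.31 -0.75]
shift [-2.958 -5.282 -0.908] turn [ 0.003 -0.     0.503]
```

Emit:
move_arm(series=[[-0.2,-0.3,-0.8,0,0,0,-1],[-0.5,-0.9,-0.9,0,0,0,-1],[-0.55,-1,-0.9,0,0,0,-1],[-0.55,-1,-0.9,0,0,0,-1]])

```text
t: 26.45
tool_pos: [0.4905, 0.2072, 0.1977]
orientation: [0.474, 3.101, 0.001]
force: [-0.3, 0.4, -1.3]
opening: 0.0269
```

Emit:
move_arm(series=[[-0.3,-0.5,0,0,0,0,-1],[-0.55,-1,0,0,0,0,-1],[-0.55,-1,0,0,0,0,-1]])

```text
t: 26.75
tool_pos: [0.5112, 0.0956, 0.1937]
orientation: [-0.474, -3.105, 0.002]
force: [-0.3, 0.4, -1.0]
opening: 0.0268
```

Emit:
move_arm(series=[[-0.55,-1,0,0,0,0.37,-1],[-0.55,-1,0,0,0,0.37,-1],[-0.55,-1,0,0,0,0.37,-1],[-0.55,-1,0,0,0,0.37,-1],[-0.55,-1,0,0,0,0.37,-1],[-0.55,-1,0,0,0,0.37,-1],[-0.55,-1,0,0,0,0.37,-1],[-0.55,-1,0,0,0,0.37,-1]])

```text
t: 27.55
tool_pos: [0.5337, -0.0118, 0.1936]
orientation: [-2.104, -2.331, 0.001]
force: [-0.1, 1.1, -0.8]
opening: 0.0266
```

```bash
python3 -c "
from items import *
go(bw(.028,0,.2),72.3)
"
```

```text
t 27.55 tcp [ 0.5337 -0.0118  0.1936] x [-0.102  0.995  0.001] z [-0.001  0.001 -1.   ] F [-0.1  1.1 -0.8] op 0.0266 q [-0.12 -0.03  1.7   0.    1.47 -0.22]
shift [-2.609  0.34  -0.067] turn [-0.    -0.     0.131]
```

Emit:
move_arm(series=[[-0.5,0.1,-0.05,0,0,0.131,-1],[-1,0.2,-0.05,0,0,0.131,-1],[-1,0.2,-0.05,0,0,0.131,-1],[-1,0.2,-0.05,0,0,0.131,-1],[-1,0.2,-0.05,0,0,0.131,-1]])

```text
t: 28.05
tool_pos: [0.5644, -0.1089, 0.1987]
orientation: [-2.527, -1.864, 0.001]
force: [-0.1, 0.9, -0.2]
opening: 0.027
```

```bash
python3 -c "
from items import *
go(bw(.028,0,.2),72.3)
"
```

```text
t 28.05 tcp [ 0.5644 -0.1089  0.1987] x [0.295 0.955 0.001] z [-0.001  0.001 -1.   ] F [-0.1  0.9 -0.2] op 0.027 q [-0.28  0.07  1.58  0.    1.48  0.02]
shift [-1.43   0.754 -0.015] turn [-0.001 -0.     0.003]
```

Emit:
move_arm(series=[[-0.5,0.25,0,0,0,0.003,-1],[-1,0.52,0,0,0,0.003,-1],[-1,0.52,0,0,0,0.003,-1]])

```text
t: 28.35
tool_pos: [0.5847, -0.2235, 0.1993]
orientation: [2.538, 1.851, -0.001]
force: [0.7, 0.3, -0.3]
opening: 0.027
```

Emit:
move_arm(series=[[-0.41,0.22,0,0,0,0,-1],[-0.41,0.22,0.5,0,0,0,-1],[-0.41,0.22,1,0,0,0,-1],[-0.41,0.22,1,0,0,0,-1],[-0.41,0.22,1,0,0,0,-1]])

```text
t: 28.85
tool_pos: [0.5922, -0.2649, 0.0992]
orientation: [-2.535, -1.85, 0.002]
force: [0.1, -0.2, 0.9]
opening: 0.0268
```

```bash
python3 -c "
from items import *
go(bw(.028,0,.04),72.3)
"
```

```text
t 28.85 tcp [ 0.5922 -0.2649  0.0992] x [0.305 0.952 0.001] z [-0.003  0.002 -1.   ] F [ 0.1 -0.2  0.9] op 0.0268 q [-0.5   0.34  1.46  0.    1.34 -0.19]
shift [-0.023  0.031  0.592] turn [-0.001 -0.    -0.   ]
```

Emit:
move_arm(series=[[-0.02,0.03,0.3,0,0,0,-1],[-0.02,0.03,0.58,0,0,0,-1],[-0.02,0.03,0.58,0,0,0,-1],[-0.02,0.03,0.58,0,0,0,-0.2],[-0.02,0.03,0.58,0,0,0,-0.2],[-0.02,0.03,0.58,0,0,0,-0.2],[-0.02,0.03,-0.3,0,0,0,-0.2],[-0.02,0.03,-0.8,0,0,0,-0.2]])

```text
t: 29.65
tool_pos: [0.594, -0.2689, 0.142]
orientation: [-2.538, -1.847, 0.002]
force: [1.2, -1.3, 0.4]
opening: 0.0371
```

Emit:
move_arm(series=[[0,0,-0.6,0,0,0,0.7],[0.4,-0.2,-0.7,0,0,0,0.7],[1,-0.4,-0.7,0,0,0,0.7],[1,-0.4,-0.7,0,0,0,0.7]])

```text
t: 30.05
tool_pos: [0.5889, -0.1586, 0.2151]
orientation: [2.536, 1.85, 0.006]
force: [-0.6, -0.7, -0.7]
opening: 0.0643
```

```bash
python3 -c "
from items import *
items()
go([.44,.211,.2],180)
c=cam('top','t13.png')
cam('scene','s13.png')
print('block top corners: ')
g=(c['frame'][240:280,260:305].max(2)>150)
ys,xs=np.nonzero(g);print([np.round(ray(c,(260+u,240+v),.036)[:2],3) for u,v in((xs.min(),ys.min()),(xs.max(),ys.max()))])
"
```

```text
top blob [0.654 0.211] area 387 [279. 211.]
top blob [0.572 0.312] area 352 [239. 242.]
top blob [0.525 0.203] area 789 [281. 260.]
top blob [0.442 0.211] area 304 [278. 292.]
scene blob [0.505 0.202] area 1540 [345. 252.]
scene blob [0.568 0.31 ] area 507 [400. 258.]
scene blob [0.649 0.212] area 664 [376. 294.]
t 30.15 tcp [ 0.5883 -0.1602  0.2132] x [0.305 0.952 0.   ] z [ 0.002 -0.    -1.   ] F [-0.  -1.1  0.6] op 0.0726 q [-0.35  0.16  1.47  0.    1.51 -0.04]
shift [ 3.084 -2.544  0.127] turn [ 0.     0.001 -0.599]
block top corners: 
[array([0.562, 0.239]), array([0.487, 0.161])]
```

View pics/s13.png

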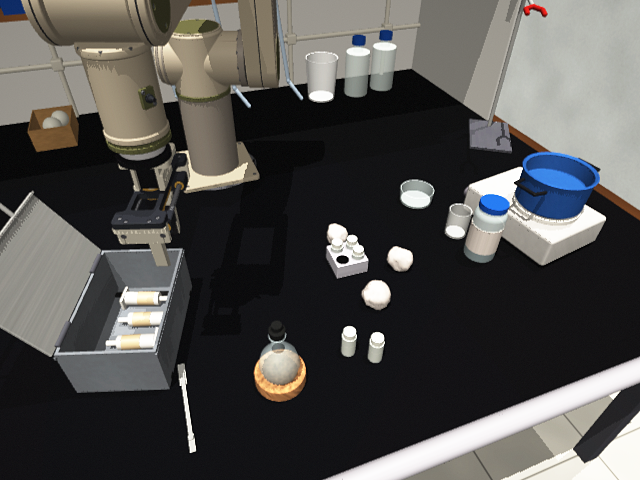

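All three cartridges are in the box. Now the wipes, starting with the one at (279,212) in the top view.

```bash
python3 -c "
from items import *
go([.651,.2115,.15],72)
"
```

```text
t 30.25 tcp [ 0.5879 -0.1628  0.212 ] x [ 0.307  0.952 -0.001] z [ 0.    -0.001 -1.   ] F [-0.5 -0.6 -0.6] op 0.0782 q [-0.35  0.16  1.47 -0.    1.51 -0.04]
shift [ 3.756 -0.549  0.617] turn [0.    0.    0.001]
```

Emit:
move_arm(series=[[0.5,-0.08,0,0,0,0,0.7],[1,-0.15,0,0,0,0,0.7],[1,-0.15,0,0,0,0,0.7]])

```text
t: 30.55
tool_pos: [0.6049, -0.059, 0.2112]
orientation: [-2.536, -1.851, -0.001]
force: [-0.0, -0.9, -0.7]
opening: 0.079
```

Emit:
move_arm(series=[[0.5,-0.08,0,0,0,0,0.7],[1,-0.15,0,0,0,0,0.7],[1,-0.15,0,0,0,0,0.7]])

```text
t: 30.85
tool_pos: [0.6214, 0.0408, 0.2111]
orientation: [-2.536, -1.852, -0.001]
force: [0.4, 0.6, -0.2]
opening: 0.079
```

Emit:
move_arm(series=[[0.5,-0.08,0,0,0,0,0.7],[1,-0.15,0,0,0,0,0.7],[1,-0.15,0,0,0,0,0.7]])

```text
t: 31.15
tool_pos: [0.6379, 0.1404, 0.2109]
orientation: [-2.536, -1.851, -0.001]
force: [0.2, -0.3, -0.6]
opening: 0.079
```

```bash
python3 -c "
from items import *
go([.651,.2115,.1],72)
"
```

```text
t 31.15 tcp [0.6379 0.1404 0.2109] x [0.305 0.952 0.001] z [-0.001  0.001 -1.   ] F [ 0.2 -0.3 -0.6] op 0.079 q [0.14 0.28 1.34 0.   1.53 0.45]
shift [ 0.716 -0.09   1.11 ] turn [-0.    -0.     0.001]
```

Emit:
move_arm(series=[[0.4,-0.05,0,0,0,0,0.7],[0.67,-0.09,0.4,0,0,0,0.7],[0.67,-0.09,0.8,0,0,0,0.7],[0.67,-0.09,1,0,0,0,0.7],[0.67,-0.09,1,0,0,0,0.7]])

```text
t: 31.65
tool_pos: [0.6469, 0.2006, 0.106]
orientation: [-2.539, -1.845, 0.013]
force: [-0.7, -1.5, -0.9]
opening: 0.0792
```

```bash
python3 -c "
from items import *
go([.651,.2115,.005],72)
c=cam('scene')
big=cv2.resize(c['frame'][200:350,290:490],(800,600),interpolation=cv2.INTER_CUBIC);cv2.imwrite('pics/s14.png',big[:, :, ::-1])
"
```

```text
t 31.65 tcp [0.6469 0.2006 0.106 ] x [ 0.309  0.951 -0.005] z [-0.009 -0.003 -1.   ] F [-0.7 -1.5 -0.9] op 0.0792 q [ 0.23  0.42  1.36 -0.    1.38  0.54]
shift [0.122 0.013 1.009] turn [-0.002  0.002  0.   ]
```

View pics/s14.png

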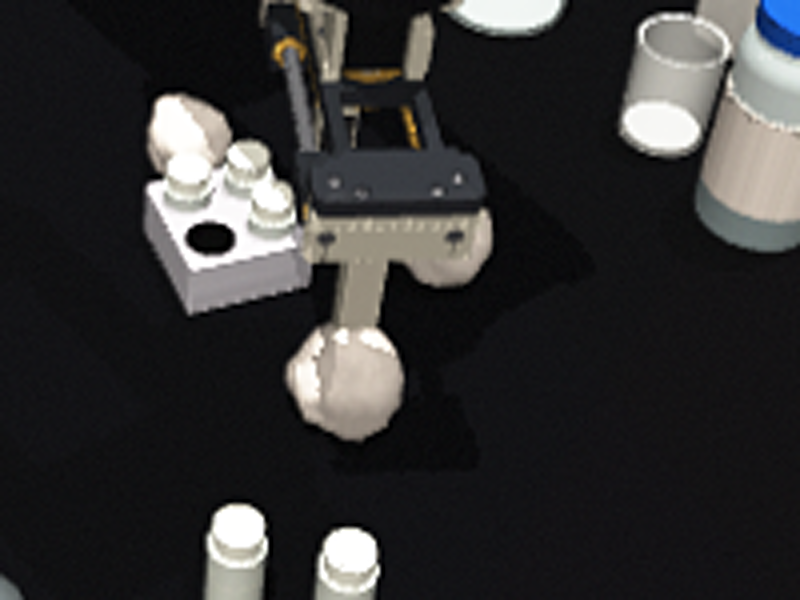

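The wipe sits at crop (348,382) and the jaws line up with it. I'll go down and grip.

Emit:
move_arm(series=[[0.09,0,0.3,0,0,0,0.7],[0.09,0,0.6,0,0,0,0.7],[0.09,0,0.98,0,0,0,0.7],[0.09,0,0.98,0,0,0,0.7],[0.09,0,0.98,0,0,0,-1],[0.09,0,0.98,0,0,0,-1],[0.09,0,0.98,0,0,0,-1],[0.09,0,0.98,0,0,0,-1]], squeeze=12)

```text
t: 32.5
tool_pos: [0.6541, 0.2126, 0.0165]
orientation: [2.539, 1.847, 0.006]
force: [0.3, -1.4, 7.1]
opening: 0.0539
```

```bash
python3 -c "
from items import *
go(bw(.065,.035,.22),72.3)
"
```

```text
t 32.5 tcp [0.6541 0.2126 0.0165] x [0.308 0.952 0.002] z [ 0.004  0.001 -1.   ] F [ 0.3 -1.4  7.1] op 0.0539 q [ 0.24  0.52  1.39 -0.    1.22  0.55]
shift [-4.399  1.286 -2.04 ] turn [ 0.001 -0.001 -0.001]
```

Emit:
move_arm(series=[[0,0,-0.2,0,0,0,-1],[0,0,-0.4,0,0,0,-1],[0,0,-0.6,0,0,0,-1],[0,0,-0.6,0,0,0,-1],[0,0,-0.6,0,0,0,-1]])

```text
t: 33.0
tool_pos: [0.6527, 0.2124, 0.0744]
orientation: [2.54, 1.848, 0.003]
force: [0.5, -0.3, -0.0]
opening: 0.0535
```

```bash
python3 -c "
from items import *
go(bw(.065,.035,.22),72.3)
c=cam('scene')
big=cv2.resize(c['frame'][200:350,290:490],(800,600),interpolation=cv2.INTER_CUBIC);cv2.imwrite('pics/s15.png',big[:, :, ::-1])
"
```

```text
t 33.0 tcp [0.6527 0.2124 0.0744] x [0.307 0.952 0.001] z [ 0.002  0.    -1.   ] F [ 0.5 -0.3 -0. ] op 0.0535 q [0.24 0.46 1.36 0.   1.32 0.55]
shift [-4.397  1.293 -1.459] turn [ 0.    -0.    -0.001]
```

View pics/s15.png

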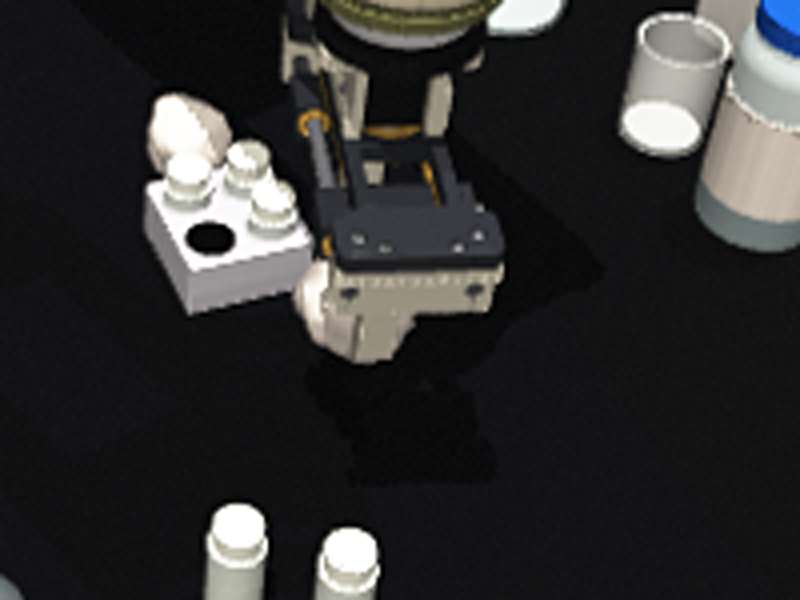

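The wipe is held, at crop (330,310). I'll carry it to the box.

Emit:
move_arm(series=[[0,0,-0.4,0,0,0,-1],[-0.3,0.1,-0.9,0,0,0,-1],[-0.8,0.2,-1,0,0,0,-1],[-1,0.28,-1,0,0,0,-1],[-1,0.28,-1,0,0,0,-1]])

```text
t: 33.55
tool_pos: [0.6481, 0.1044, 0.1734]
orientation: [2.543, 1.843, -0.001]
force: [0.1, 0.5, -0.2]
opening: 0.0535
```

Emit:
move_arm(series=[[-0.5,0.1,-0.2,0,0,0,-1],[-1,0.28,-0.4,0,0,0,-1],[-1,0.28,-0.4,0,0,0,-1]])

```text
t: 33.85
tool_pos: [0.6441, 0.0009, 0.2143]
orientation: [2.542, 1.844, -0.0]
force: [0.7, 0.2, -0.4]
opening: 0.0538
```

Emit:
move_arm(series=[[-0.5,0.15,0,0,0,0,-1],[-1,0.28,0,0,0,0,-1],[-1,0.28,0,0,0,0,-1]])

```text
t: 34.15
tool_pos: [0.6386, -0.1036, 0.2115]
orientation: [-2.544, -1.842, 0.005]
force: [0.3, 0.0, -0.7]
opening: 0.0538
```

Emit:
move_arm(series=[[-0.5,0.15,0,0,0,0,-1],[-1,0.28,0,0,0,0,-1],[-1,0.28,0,0,0,0,-1]])

```text
t: 34.45
tool_pos: [0.6344, -0.207, 0.2114]
orientation: [-2.543, -1.842, 0.004]
force: [-0.5, 1.1, -0.6]
opening: 0.0538
```

```bash
python3 -c "
from items import *
items()
go(bw(.065,.035,.2),72.3)
"
```

```text
top blob [0.572 0.312] area 352 [239. 242.]
top blob [0.525 0.203] area 788 [281. 260.]
top blob [0.442 0.211] area 304 [278. 292.]
scene blob [0.505 0.202] area 1541 [345. 252.]
scene blob [0.568 0.31 ] area 508 [400. 258.]
t 34.55 tcp [ 0.6351 -0.2029  0.2117] x [0.31  0.951 0.001] z [-0.002  0.002 -1.   ] F [ 0.6  0.1 -1.2] op 0.0534 q [-0.39  0.32  1.29  0.    1.54 -0.07]
shift [-0.392  0.181  0.116] turn [-0.001 -0.    -0.002]
```

Emit:
move_arm(series=[[-0.39,0.18,0,0,0,0,-1],[-0.39,0.18,0.3,0,0,0,-1],[-0.39,0.18,0.7,0,0,0,-1],[-0.39,0.18,1,0,0,0,-1],[-0.39,0.18,1,0,0,0,-1]])

```text
t: 35.05
tool_pos: [0.6374, -0.241, 0.1063]
orientation: [-2.53, -1.845, 0.008]
force: [-1.3, 1.2, -0.9]
opening: 0.0539
```

Emit:
move_arm(series=[[0,0,0.3,0,0,0,-1],[0,0,0.56,0,0,0,-1],[0,0,0.56,0,0,0,-1],[0,0,0.56,0,0,0,0.45],[0,0,0.56,0,0,0,0.45],[0,0,0.56,0,0,0,0.45],[0,0,0.1,0,0,0,0.45],[0,0,-0.6,0,0,0,0.45]])

```text
t: 35.85
tool_pos: [0.6393, -0.2448, 0.1533]
orientation: [-2.538, -1.846, 0.003]
force: [0.9, -0.7, 0.5]
opening: 0.0675
```

Emit:
move_arm(series=[[0,0,-0.5,0,0,0,0.7],[0.3,0,-0.9,0,0,0,0.7],[1,-0.3,-0.9,0,0,0,0.7],[1,-0.3,-0.9,0,0,0,0.7]])

```text
t: 36.25
tool_pos: [0.6446, -0.1388, 0.2484]
orientation: [2.536, 1.847, 0.008]
force: [-0.6, -0.3, -0.9]
opening: 0.079
```

```bash
python3 -c "
from items import *
items()
go([.57,.311,.15],72)
cam('scene','s16.png')
"
```

```text
top blob [0.572 0.312] area 352 [239. 242.]
top blob [0.525 0.203] area 788 [281. 260.]
top blob [0.442 0.211] area 304 [278. 292.]
scene blob [0.505 0.202] area 1540 [345. 252.]
scene blob [0.568 0.31 ] area 508 [400. 258.]
t 36.35 tcp [ 0.6437 -0.1375  0.2462] x [0.304 0.953 0.001] z [ 0.003  0.    -1.   ] F [-1.2 -0.   0.5] op 0.0791 q [-0.29  0.28  1.27  0.    1.59  0.02]
shift [ 4.047 -2.069  0.961] turn [ 0.001 -0.     0.002]
```

View pics/s16.png

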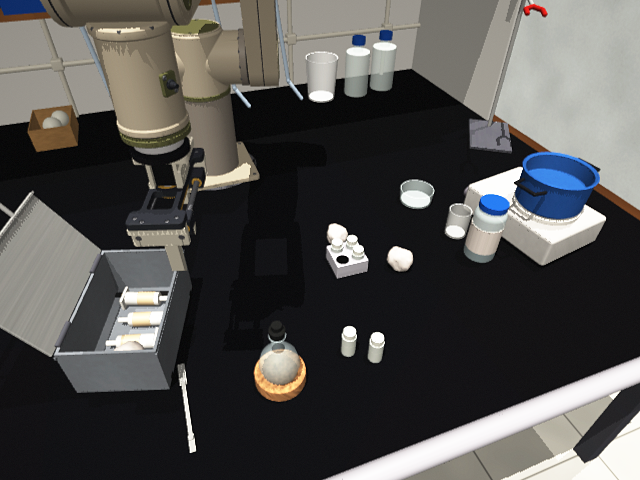

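The first wipe is in the box, its top visible at (130,345). Next is the wipe at (400,258).

Emit:
move_arm(series=[[0.5,-0.25,0,0,0,0,0.7],[1,-0.51,0,0,0,0,0.7],[1,-0.51,0,0,0,0,0.7]])

```text
t: 36.7
tool_pos: [0.6249, -0.0273, 0.2444]
orientation: [-2.538, -1.851, -0.002]
force: [0.5, 0.0, 0.2]
opening: 0.0792
```

Emit:
move_arm(series=[[0.5,-0.25,0,0,0,0,0.7],[1,-0.51,0,0,0,0,0.7],[1,-0.51,0,0,0,0,0.7]])

```text
t: 37.0
tool_pos: [0.6071, 0.0836, 0.2443]
orientation: [-2.538, -1.851, -0.002]
force: [0.3, -0.9, 0.2]
opening: 0.0791
```

Emit:
move_arm(series=[[0.5,-0.25,0,0,0,0,0.7],[1,-0.51,0,0,0,0,0.7],[1,-0.51,0,0,0,0,0.7]])

```text
t: 37.3
tool_pos: [0.5894, 0.1944, 0.244]
orientation: [-2.537, -1.851, -0.001]
force: [-0.4, -0.4, -0.9]
opening: 0.0788
```

Emit:
move_arm(series=[[0.5,-0.25,0.3,0,0,0,0.7],[1,-0.51,0.8,0,0,0,0.7],[1,-0.51,0.9,0,0,0,0.7],[1,-0.51,0.9,0,0,0,0.7]])

```text
t: 37.7
tool_pos: [0.5686, 0.3028, 0.1471]
orientation: [-2.536, -1.85, 0.014]
force: [-0.4, -0.5, -0.2]
opening: 0.0787
```

```bash
python3 -c "
from items import *
go([.57,.311,.1],72)
"
```

```text
t 37.7 tcp [0.5686 0.3028 0.1471] x [ 0.305  0.952 -0.006] z [-0.009 -0.003 -1.   ] F [-0.4 -0.5 -0.2] op 0.0787 q [0.41 0.3  1.43 0.   1.42 0.72]
shift [ 0.085 -0.008  0.47 ] turn [-0.002  0.002  0.001]
```

Emit:
move_arm(series=[[0.05,0,0.4,0,0,0,0.7],[0.05,0,0.8,0,0,0,0.7],[0.05,0,0.8,0,0,0,0.7],[0.05,0,0.8,0,0,0,0.7],[0.05,0,0.8,0,0,0,0.7]])

```text
t: 38.2
tool_pos: [0.5759, 0.3068, 0.0771]
orientation: [2.54, 1.846, 0.007]
force: [0.2, 0.4, 0.5]
opening: 0.079
```

```bash
python3 -c "
from items import *
go([.57,.311,.006],72)
"
```

```text
t 38.2 tcp [0.5759 0.3068 0.0771] x [0.309 0.951 0.003] z [ 0.004  0.002 -1.   ] F [0.2 0.4 0.5] op 0.079 q [ 0.41  0.37  1.48 -0.    1.29  0.72]
shift [ 0.02  -0.072  0.711] turn [ 0.001 -0.001  0.   ]
```

Emit:
move_arm(series=[[0.03,-0.05,0.4,0,0,0,0.7],[0.03,-0.05,0.69,0,0,0,0.7],[0.03,-0.05,0.69,0,0,0,0.7],[0.03,-0.05,0.69,0,0,0,-1],[0.03,-0.05,0.69,0,0,0,-1],[0.03,-0.05,0.69,0,0,0,-1],[0.03,-0.05,0.69,0,0,0,-1],[0.03,-0.05,0.69,0,0,0,-1]])

```text
t: 39.0
tool_pos: [0.5711, 0.312, 0.0067]
orientation: [2.54, 1.848, 0.005]
force: [-0.1, -0.9, 6.9]
opening: 0.0518
```

Emit:
move_arm(series=[[0,0,-0.2,0,0,0,-1],[0,0,-0.5,0,0,0,-1],[0,0,-0.9,0,0,0,-1],[0,0,-0.9,0,0,0,-1]])

```text
t: 39.4
tool_pos: [0.5737, 0.3133, 0.1025]
orientation: [2.538, 1.847, 0.017]
force: [1.4, 0.4, 1.3]
opening: 0.0515
```

```bash
python3 -c "
from items import *
go(bw(.06,-.03,.22),72)
c=cam('scene')
big=cv2.resize(c['frame'][150:300,310:510],(800,600),interpolation=cv2.INTER_CUBIC);cv2.imwrite('pics/s17.png',big[:, :, ::-1])
"
```

```text
t 39.4 tcp [0.5737 0.3133 0.1025] x [0.308 0.952 0.008] z [ 0.01   0.005 -1.   ] F [1.4 0.4 1.3] op 0.0515 q [0.42 0.34 1.46 0.   1.33 0.73]
shift [-5.757  2.314 -1.199] turn [ 0.003 -0.002  0.   ]
```

View pics/s17.png

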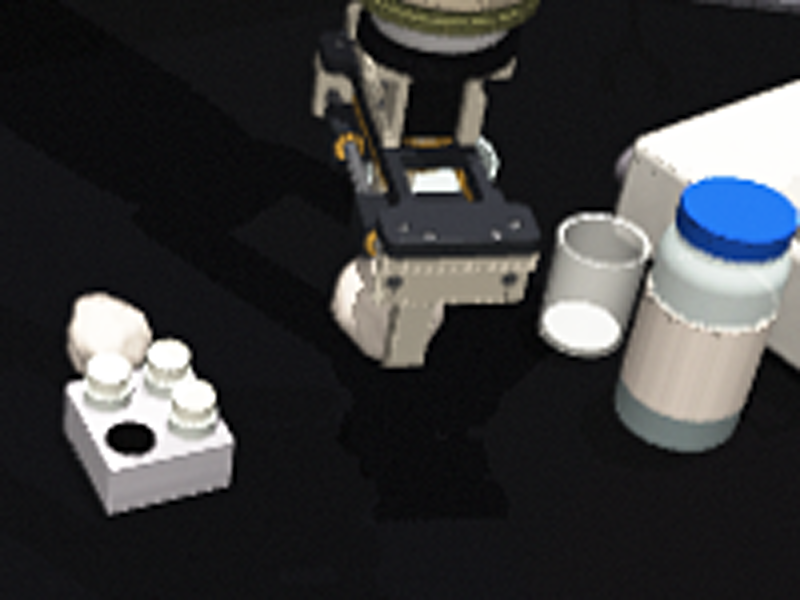

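The wipe is held, at crop (370,310). I'll carry it to the box.

Emit:
move_arm(series=[[0,0,-0.4,0,0,0,-1],[-0.3,0.1,-0.9,0,0,0,-1],[-0.7,0.3,-1,0,0,0,-1],[-0.95,0.38,-1,0,0,0,-1]])

```text
t: 39.85
tool_pos: [0.5785, 0.2077, 0.198]
orientation: [2.538, 1.847, 0.007]
force: [0.6, -0.3, -0.6]
opening: 0.0518
```

Emit:
move_arm(series=[[-0.5,0.19,-0.1,0,0,0,-1],[-0.95,0.38,-0.15,0,0,0,-1],[-0.95,0.38,-0.15,0,0,0,-1]])

```text
t: 40.15
tool_pos: [0.5838, 0.1019, 0.2095]
orientation: [2.543, 1.841, -0.002]
force: [0.7, -0.7, -0.5]
opening: 0.0515
```

Emit:
move_arm(series=[[-0.5,0.19,0,0,0,0,-1],[-0.95,0.38,0,0,0,0,-1],[-0.95,0.38,0,0,0,0,-1]])

```text
t: 40.45
tool_pos: [0.5901, 0.0004, 0.2083]
orientation: [2.544, 1.842, -0.004]
force: [-0.0, 0.2, -0.6]
opening: 0.0517
```

Emit:
move_arm(series=[[-0.5,0.19,0,0,0,0,-1],[-0.95,0.38,0,0,0,0,-1],[-0.95,0.38,0,0,0,0,-1]])

```text
t: 40.75
tool_pos: [0.5969, -0.1012, 0.2083]
orientation: [2.544, 1.843, -0.003]
force: [-0.6, 0.3, -0.1]
opening: 0.0513
```

Emit:
move_arm(series=[[-0.5,0.19,0,0,0,0,-1],[-0.95,0.38,0,0,0,0,-1],[-0.95,0.38,0,0,0,0,-1]])

```text
t: 41.05
tool_pos: [0.6038, -0.203, 0.2082]
orientation: [-2.544, -1.843, 0.003]
force: [-0.2, 0.9, 0.0]
opening: 0.0516
```

```bash
python3 -c "
from items import *
items()
go(bw(.06,-.03,.2),72.3)
"
```

```text
top blob [0.525 0.203] area 788 [281. 260.]
top blob [0.442 0.211] area 304 [278. 292.]
scene blob [0.505 0.202] area 1542 [345. 252.]
t 41.15 tcp [ 0.604  -0.1988  0.2083] x [0.309 0.951 0.001] z [-0.002  0.001 -1.   ] F [-0.5 -0.6 -0.2] op 0.0515 q [-0.4   0.23  1.39  0.    1.52 -0.08]
shift [-0.985  0.443  0.081] turn [-0.001 -0.    -0.002]
```

Emit:
move_arm(series=[[-0.5,0.2,0,0,0,0,-1],[-0.97,0.43,0,0,0,0,-1],[-0.97,0.43,0.3,0,0,0,-1],[-0.97,0.43,0.7,0,0,0,-1],[-0.97,0.43,1,0,0,0,-1],[-0.97,0.43,1,0,0,0,-1]])

```text
t: 41.75
tool_pos: [0.6123, -0.3, 0.1027]
orientation: [-2.53, -1.844, 0.006]
force: [-1.4, 0.4, -0.4]
opening: 0.052
```

```bash
python3 -c "
from items import *
go(bw(.06,-.03,.055),72.3)
cam('scene','s18.png')
"
```

```text
t 41.75 tcp [ 0.6123 -0.3     0.1027] x [0.306 0.952 0.003] z [-0.009  0.006 -1.   ] F [-1.4  0.4 -0.4] op 0.052 q [-0.53  0.43  1.34  0.    1.38 -0.22]
shift [-0.05   0.056  0.476] turn [-0.003 -0.001 -0.001]
```

View pics/s18.png

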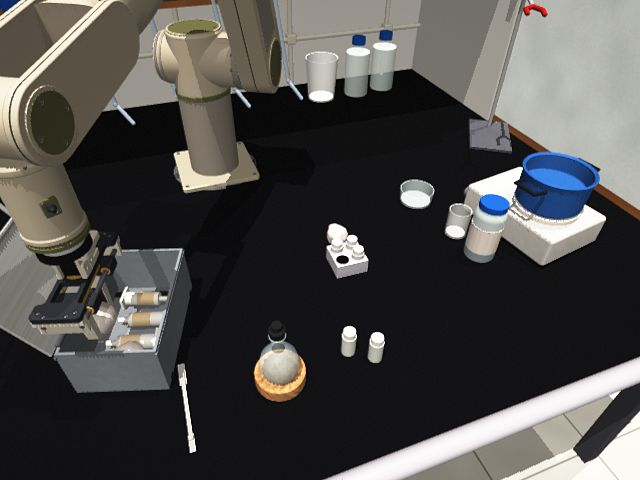

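The wipe is in the box mouth at (100,315), with no contact force. I'll lower and release it.

Emit:
move_arm(series=[[0,0,0.3,0,0,0,-1],[0,0,0.5,0,0,0,-1],[0,0,0.5,0,0,0,-1],[0,0,0.5,0,0,0,0.45],[0,0,0.5,0,0,0,0.45],[0,0,0.5,0,0,0,0.45],[0,0,0.1,0,0,0,0.45],[0,0,-0.6,0,0,0,0.45]])

```text
t: 42.6
tool_pos: [0.6135, -0.3035, 0.1481]
orientation: [-2.536, -1.845, 0.003]
force: [1.0, -0.9, 0.8]
opening: 0.0673
```

Emit:
move_arm(series=[[0,0,-0.5,0,0,0,0.7],[0.3,0,-0.8,0,0,0,0.7],[1,-0.5,-0.8,0,0,0,0.7],[1,-0.5,-0.8,0,0,0,0.7]])

```text
t: 43.0
tool_pos: [0.5995, -0.1927, 0.233]
orientation: [2.537, 1.846, 0.005]
force: [0.4, 0.2, 0.4]
opening: 0.0793
```

Emit:
move_arm(series=[[0.5,-0.3,0,0,0,0,0.7],[1,-0.8,0,0,0,0,0.7],[1,-0.8,0,0,0,0,0.7]])

```text
t: 43.3
tool_pos: [0.5523, -0.0713, 0.231]
orientation: [2.538, 1.85, 0.003]
force: [0.5, -0.3, 0.1]
opening: 0.0789
```

```bash
python3 -c "
from items import *
items()
go([.441,.211,.2],15)
c=cam('scene','s19.png');c=cam('top','t19.png')
"
```

```text
top blob [0.524 0.203] area 787 [281. 260.]
top blob [ 0.411 -0.014] area 365 [366. 304.]
top blob [0.442 0.211] area 304 [278. 292.]
scene blob [0.505 0.202] area 1541 [345. 252.]
t 43.4 tcp [ 0.5526 -0.071   0.2314] x [0.304 0.953 0.001] z [ 0.002  0.001 -1.   ] F [1.1 0.1 1.3] op 0.0788 q [-0.22  0.01  1.59  0.    1.54  0.09]
shift [ 2.346 -1.921  0.313] turn [ 0.    -0.001  0.318]
```

View pics/s19.png

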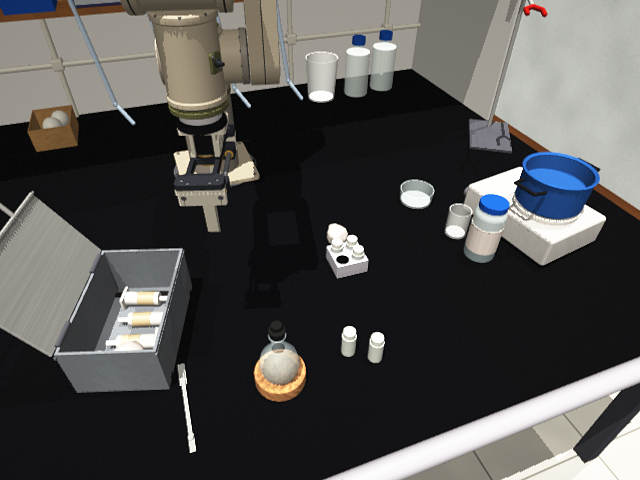

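View pics/t19.png

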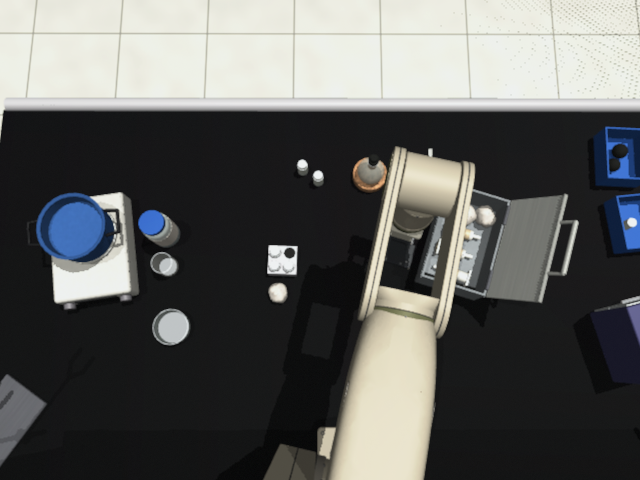

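Both wipes are in the far end of the box, near (472,213) and (486,215) in the top view. Only the wipe beside the vial block is left, at (278,292).

Emit:
move_arm(series=[[0.5,-0.4,0,0,0,0,0.7],[1,-0.9,0,0,0,0,0.7],[1,-0.9,0,0,0,0,0.7]])

```text
t: 43.8
tool_pos: [0.4981, 0.0492, 0.2301]
orientation: [2.542, 1.846, 0.001]
force: [0.8, -0.2, 0.1]
opening: 0.079
```

Emit:
move_arm(series=[[0.5,-0.4,0,0,0,0.318,0.7],[1,-0.9,0,0,0,0.318,0.7],[1,-0.9,0,0,0,0.318,0.7],[1,-0.9,0,0,0,0.318,0.7],[1,-0.9,0,0,0,0.318,0.7],[1,-0.9,0,0,0,0.318,0.7],[1,-0.9,0,0,0,0.318,0.7],[1,-0.9,0,0,0,0.318,0.7]])

```text
t: 44.6
tool_pos: [0.4446, 0.1706, 0.2301]
orientation: [3.116, 0.4, 0.001]
force: [-0.4, 0.5, 1.2]
opening: 0.0791
```

```bash
python3 -c "
from items import *
c=cam('top');s=cam('scene')
go([.441,.211,.15],15)
"
```

```text
t 44.7 tcp [0.4442 0.1708 0.2299] x [0.966 0.259 0.   ] z [ 0. -0. -1.] F [-0.7 -0.3 -0.5] op 0.0789 q [ 0.26 -0.22  1.8  -0.    1.55  1.57]
shift [ 0.073 -0.397  0.799] turn [ 0. -0.  0.]
```

Emit:
move_arm(series=[[0.05,-0.4,0.2,0,0,0,0.7],[0.05,-0.4,0.6,0,0,0,0.7],[0.05,-0.4,1,0,0,0,0.7],[0.05,-0.4,1,0,0,0,0.7],[0.05,-0.4,1,0,0,0,0.7]])

```text
t: 45.2
tool_pos: [0.4379, 0.211, 0.1299]
orientation: [3.115, 0.408, -0.002]
force: [0.9, -0.3, 0.9]
opening: 0.0793
```

```bash
python3 -c "
from items import *
go([.439,.211,.006],15)
c=cam('scene')
big=cv2.resize(c['frame'][150:300,250:450],(800,600),interpolation=cv2.INTER_CUBIC);cv2.imwrite('pics/s20.png',big[:, :, ::-1])
cam('top','t20.png')
"
```

```text
t 45.2 tcp [0.4379 0.211  0.1299] x [ 0.966  0.258 -0.002] z [-0.001 -0.001 -1.   ] F [ 0.9 -0.3  0.9] op 0.0793 q [ 0.34 -0.12  1.9  -0.    1.36  1.65]
shift [0.013 0.003 1.239] turn [ 0.  0. -0.]
```

View pics/s20.png

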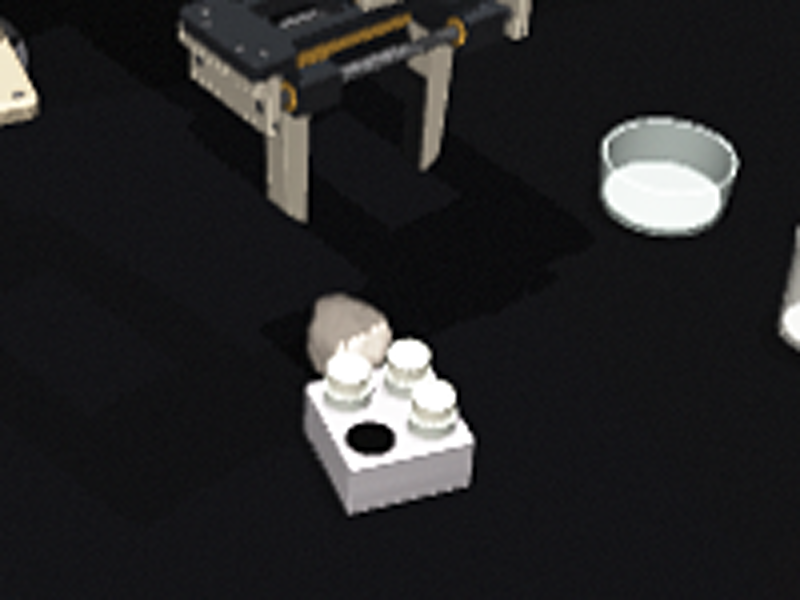

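The wipe is at crop (350,330) and the fingers straddle it clear of the block. I'll go down and grip.

Emit:
move_arm(series=[[0.01,0,0.4,0,0,0,0.7],[0.01,0,0.8,0,0,0,0.7],[0.01,0,0.8,0,0,0,0.7],[0.01,0,0.8,0,0,0,0.7]])

```text
t: 45.7
tool_pos: [0.4399, 0.2118, 0.0515]
orientation: [-3.115, -0.406, -0.001]
force: [1.0, -0.0, 0.6]
opening: 0.0786
```

Emit:
move_arm(series=[[0,0,0.2,0,0,0,0.7],[0,0,0.43,0,0,0,0.7],[0,0,0.43,0,0,0,0.7],[0,0,0.43,0,0,0,-1],[0,0,0.43,0,0,0,-1],[0,0,0.43,0,0,0,-1],[0,0,0.43,0,0,0,-1],[0,0,0.43,0,0,0,-1]])

```text
t: 46.5
tool_pos: [0.4394, 0.2118, 0.0072]
orientation: [-3.115, -0.406, -0.001]
force: [0.6, 1.6, 4.1]
opening: 0.0437
```

Emit:
move_arm(series=[[0,0,-0.2,0,0,0,-1],[0,0,-0.5,0,0,0,-1],[0,0,-0.9,0,0,0,-1],[0,0,-0.9,0,0,0,-1]])

```text
t: 46.9
tool_pos: [0.4428, 0.213, 0.1027]
orientation: [-3.113, -0.406, -0.015]
force: [1.6, 0.9, 0.4]
opening: 0.0431
```

```bash
python3 -c "
from items import *
go(bw(-.05,0,.22),15)
c=cam('scene')
big=cv2.resize(c['frame'][150:300,250:450],(800,600),interpolation=cv2.INTER_CUBIC);cv2.imwrite('pics/s21.png',big[:, :, ::-1])
"
```

```text
t 46.9 tcp [0.4428 0.213  0.1027] x [0.967 0.256 0.009] z [ 0.009  0.003 -1.   ] F [1.6 0.9 0.4] op 0.0431 q [ 0.34 -0.09  1.93  0.    1.29  1.66]
shift [-0.414  4.616 -1.181] turn [-0.    -0.003 -0.001]
```

View pics/s21.png

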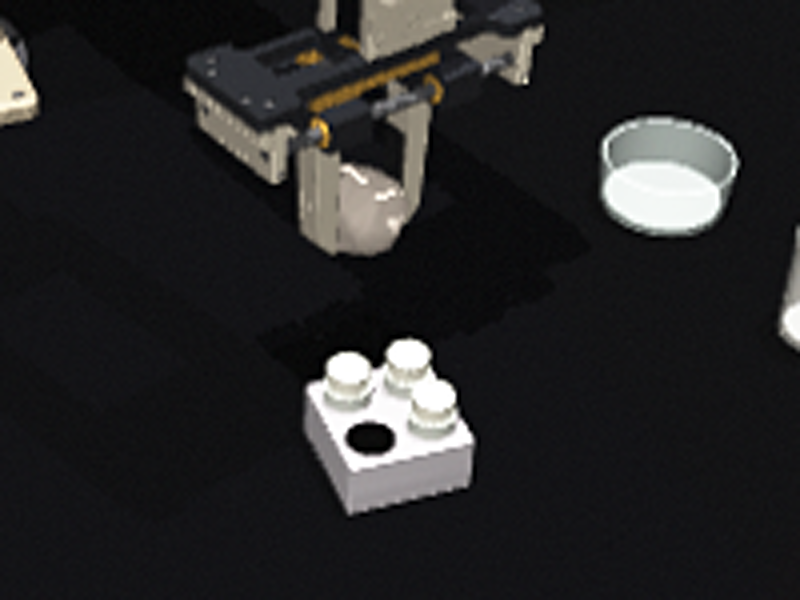

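The last wipe is held, at crop (370,210), and the block is undisturbed. I'll carry it, turning the jaws along the box.

Emit:
move_arm(series=[[0,0,-0.4,0,0,0,-1],[0,0.3,-0.9,0,0,0,-1],[-0.05,0.8,-1,0,0,0,-1],[-0.08,1,-1,0,0,0,-1]])

```text
t: 47.35
tool_pos: [0.4584, 0.1111, 0.1988]
orientation: [3.114, 0.406, 0.006]
force: [0.3, 0.4, -1.2]
opening: 0.0438
```

Emit:
move_arm(series=[[-0.04,0.5,-0.1,0,0,0,-1],[-0.09,1,-0.15,0,0,0,-1],[-0.09,1,-0.15,0,0,0,-1]])

```text
t: 47.65
tool_pos: [0.4742, 0.0088, 0.2113]
orientation: [3.114, 0.397, -0.001]
force: [-0.5, 0.2, -0.2]
opening: 0.0438
```

Emit:
move_arm(series=[[-0.04,0.5,0,0,0,-0.318,-1],[-0.09,1,0,0,0,-0.318,-1],[-0.09,1,0,0,0,-0.318,-1],[-0.09,1,0,0,0,-0.318,-1],[-0.09,1,0,0,0,-0.318,-1],[-0.09,1,0,0,0,-0.318,-1],[-0.09,1,0,0,0,-0.318,-1],[-0.09,1,0,0,0,-0.318,-1]])

```text
t: 48.45
tool_pos: [0.4902, -0.0841, 0.2102]
orientation: [-2.536, -1.85, 0.002]
force: [-0.4, -0.7, -1.1]
opening: 0.0438
```

```bash
python3 -c "
from items import *
go(bw(-.05,0,.2),72.3)
"
```

```text
t 48.45 tcp [ 0.4902 -0.0841  0.2102] x [0.305 0.952 0.   ] z [-0.002  0.001 -1.   ] F [-0.4 -0.7 -1.1] op 0.0438 q [-0.27 -0.14  1.78  0.    1.51  0.04]
shift [-1.433  0.773  0.1  ] turn [-0.001 -0.    -0.   ]
```

Emit:
move_arm(series=[[-0.5,0.3,0,0,0,0,-1],[-1,0.55,0,0,0,0,-1],[-1,0.55,0,0,0,0,-1]])

```text
t: 48.75
tool_pos: [0.5122, -0.2001, 0.2106]
orientation: [-2.546, -1.84, 0.002]
force: [0.3, 0.1, 0.1]
opening: 0.0435
```

Emit:
move_arm(series=[[-0.42,0.2,0,0,0,0,-1],[-0.42,0.2,0.3,0,0,0,-1],[-0.42,0.2,0.6,0,0,0,-1],[-0.42,0.2,1,0,0,0,-1],[-0.42,0.2,1,0,0,0,-1]])

```text
t: 49.25
tool_pos: [0.5141, -0.24, 0.1046]
orientation: [-2.534, -1.838, 0.007]
force: [-0.5, 0.0, -1.2]
opening: 0.0435
```

```bash
python3 -c "
from items import *
go(bw(-.05,0,.055),72.3)
"
```

```text
t 49.25 tcp [ 0.5141 -0.24    0.1046] x [0.311 0.951 0.003] z [-0.01   0.006 -1.   ] F [-0.5  0.  -1.2] op 0.0435 q [-0.53  0.14  1.69  0.    1.32 -0.21]
shift [-0.023  0.074  0.495] turn [-0.004 -0.001 -0.002]
```

Emit:
move_arm(series=[[0,0,0.3,0,0,0,-1],[0,0,0.5,0,0,0,-1],[0,0,0.5,0,0,0,-1],[0,0,0.5,0,0,0,0.3],[0,0,0.5,0,0,0,0.3],[0,0,0.5,0,0,0,0.3],[0,0,0.1,0,0,0,0.3],[0,0,-0.6,0,0,0,0.3]])

```text
t: 50.05
tool_pos: [0.5166, -0.2422, 0.1507]
orientation: [-2.537, -1.845, 0.003]
force: [1.1, -0.5, 0.5]
opening: 0.0604
```

Emit:
move_arm(series=[[0,0,-0.5,0,0,0,-0.4],[0.3,-0.3,-0.8,0,0,0,-0.4],[1,-0.8,-0.8,0,0,0,-0.4],[1,-0.8,-0.8,0,0,0,-0.4]])

```text
t: 50.45
tool_pos: [0.4733, -0.1222, 0.2347]
orientation: [2.538, 1.845, 0.005]
force: [-0.9, 0.3, 0.8]
opening: 0.033
```

Emit:
move_arm(series=[[0.5,-0.3,0,0,0,0,-0.4],[1,-0.8,0,0,0,0,-0.4],[1,-0.8,0,0,0,0,-0.4]])

```text
t: 50.75
tool_pos: [0.4267, -0.0012, 0.2329]
orientation: [2.539, 1.849, 0.003]
force: [0.7, -0.9, 0.5]
opening: 0.0277
```

```bash
python3 -c "
from items import *
st()
c=cam('scene','s22.png');t=cam('top','t22.png')
big=cv2.resize(c['frame'][190:390,0:215],None,fx=3,fy=3,interpolation=cv2.INTER_CUBIC);cv2.imwrite('pics/s22b.png',big[:, :, ::-1])
"
```

```text
t 50.75 tcp [ 0.4267 -0.0012  0.2329] x [0.307 0.952 0.001] z [ 0.002  0.001 -1.   ] F [ 0.7 -0.9  0.5] op 0.0277 q [-0.12 -0.36  1.92  0.    1.59  0.19]
```

View pics/s22b.png

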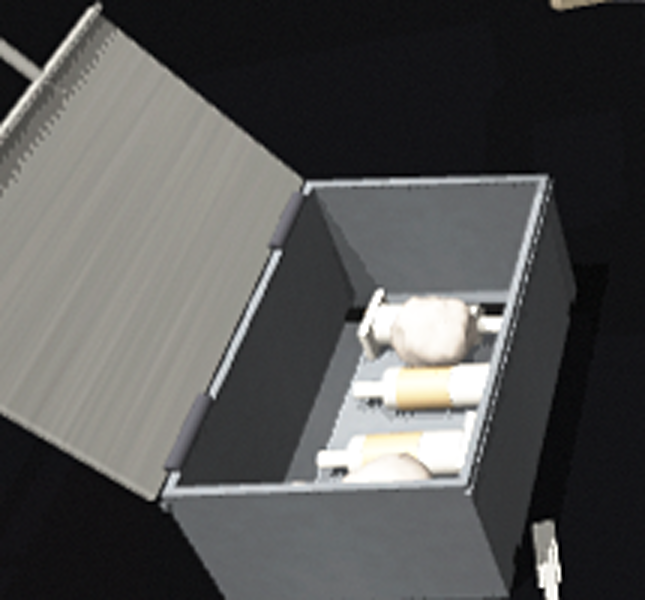

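View pics/t22.png

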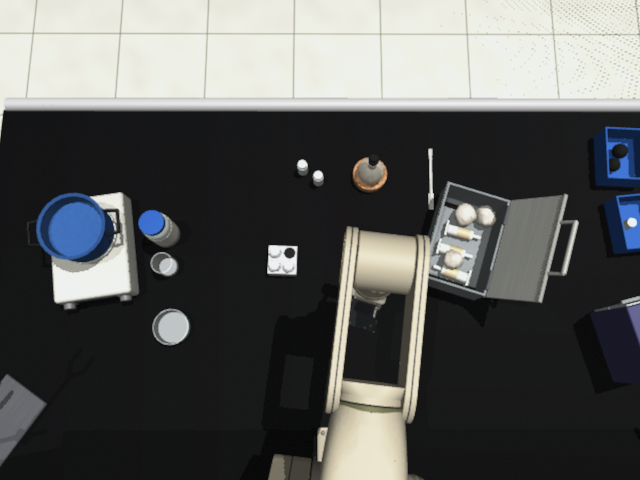

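All six pieces lie low in the box: three wipes at (466,215), (486,216) and (453,258) in the top view, and three cartridges between them. The bench is clear. Now I'll go back to the lid bar.

```bash
python3 -c "
from items import *
t=cam('top');print(proj(t,[barpos(2.1)+BX*.06,barpos(2.1)-BX*.06]))
b=barpos(2.1);go([b[0],b[1],.35],-17.7)
"
```

```text
[[576.06909857 220.92938505]
 [563.64221416 273.1530896 ]]
t 50.9 tcp [ 0.4277 -0.0024  0.233 ] x [0.305 0.952 0.001] z [ 0.003 -0.    -1.   ] F [ 0.7 -0.9 -0.6] op 0.0277 q [-0.13 -0.36  1.92  0.    1.58  0.18]
shift [-3.885  2.122 -1.166] turn [ 0.001 -0.001  0.5  ]
```

Emit:
move_arm(series=[[0,0.1,-0.5,0,0,0.38,-0.4],[-0.2,0.2,-1,0,0,0.38,-0.4],[-0.5,0.4,-1,0,0,0.38,-0.4],[-0.9,0.5,-1,0,0,0.38,-0.4],[-0.9,0.5,-1,0,0,0.38,-0.4],[-0.9,0.5,-1,0,0,0.38,-0.4],[-0.9,0.5,-1,0,0,0.38,-0.4],[-0.9,0.5,-1,0,0,0.38,-0.4]])

```text
t: 51.7
tool_pos: [0.4478, -0.1062, 0.3323]
orientation: [3.14, 0.088, 0.001]
force: [-0.2, -0.4, 0.2]
opening: 0.028
```

```bash
python3 -c "
from items import *
b=barpos(2.1);go([b[0],b[1],.35],-17.7)
"
```

```text
t 51.7 tcp [ 0.4478 -0.1062  0.3323] x [0.998 0.056 0.001] z [ 0.001 -0.001 -1.   ] F [-0.2 -0.4  0.2] op 0.028 q [-0.34 -0.27  1.67 -0.    1.75  1.17]
shift [ 0.445  3.338 -0.175] turn [ 0.    -0.     0.116]
```

Emit:
move_arm(series=[[0.07,0.5,-0.1,0,0,0.116,-0.4],[0.13,1,-0.17,0,0,0.116,-0.4],[0.13,1,-0.17,0,0,0.116,-0.4],[0.13,1,-0.17,0,0,0.116,-0.4]])

```text
t: 52.1
tool_pos: [0.4669, -0.2062, 0.3488]
orientation: [3.105, -0.477, -0.0]
force: [-0.1, 0.4, -0.6]
opening: 0.028
```

```bash
python3 -c "
from items import *
b=barpos(2.1);go([b[0],b[1],.35],-17.7)
"
```

```text
t 52.1 tcp [ 0.4669 -0.2062  0.3488] x [ 0.954 -0.3   -0.   ] z [-0. -0. -1.] F [-0.1  0.4 -0.6] op 0.028 q [-0.52 -0.13  1.51 -0.    1.76  1.36]
shift [ 1.113  2.07  -0.012] turn [0.    0.    0.001]
```

Emit:
move_arm(series=[[0.3,0.5,0,0,0,0,-0.4],[0.55,1,0,0,0,0,-0.4],[0.55,1,0,0,0,0,-0.4]])

```text
t: 52.4
tool_pos: [0.4896, -0.3189, 0.3477]
orientation: [3.106, -0.469, -0.002]
force: [-0.4, 0.4, 0.1]
opening: 0.0277
```

Emit:
move_arm(series=[[0.3,0.5,0,0,0,0.001,-0.4],[0.55,1,0,0,0,0.001,-0.4],[0.55,1,0,0,0,0.001,-0.4],[0.55,1,0,0,0,0.001,-0.4]])

```text
t: 52.8
tool_pos: [0.5125, -0.4287, 0.3472]
orientation: [-3.104, 0.475, 0.003]
force: [0.3, 0.5, 0.5]
opening: 0.0278
```

```bash
python3 -c "
from items import *
b=barpos(2.1);go([b[0],b[1],.265],-17.7)
"
```

```text
t 52.8 tcp [ 0.5125 -0.4287  0.3472] x [ 0.954 -0.299 -0.002] z [-0.001  0.001 -1.   ] F [0.3 0.5 0.5] op 0.0278 q [-0.77  0.31  1.05 -0.    1.78  1.1 ]
shift [0.011 0.085 0.822] turn [-0.     0.001  0.002]
```

Emit:
move_arm(series=[[0,0.07,0,0,0,0,-0.4],[0,0.07,0.2,0,0,0,-0.4],[0,0.07,0.4,0,0,0,-0.4],[0,0.07,0.4,0,0,0,-0.4],[0,0.07,0.4,0,0,0,-0.4]])

```text
t: 53.3
tool_pos: [0.5109, -0.4328, 0.3095]
orientation: [-3.106, 0.472, -0.0]
force: [0.6, -0.0, 1.1]
opening: 0.0284
```

```bash
python3 -c "
from items import *
b=barpos(2.1);go([b[0],b[1],.265],-17.7)
"
```

```text
t 53.3 tcp [ 0.5109 -0.4328  0.3095] x [ 0.955 -0.297  0.   ] z [ 0.  0. -1.] F [ 0.6 -0.   1.1] op 0.0284 q [-0.78  0.31  1.12  0.    1.71  1.09]
shift [0.013 0.04  0.445] turn [-0.    -0.     0.002]
```

Emit:
move_arm(series=[[0,0.03,0.1,0,0,0,-0.4],[0,0.03,0.2,0,0,0,-0.4],[0,0.03,0.3,0,0,0,-0.4],[0,0.03,0.4,0,0,0,-0.4],[0,0.03,0.44,0,0,0,-0.4],[0,0.03,0.44,0,0,0,-0.4]])

```text
t: 53.9
tool_pos: [0.5095, -0.4364, 0.2632]
orientation: [-3.104, 0.475, 0.003]
force: [-0.1, -0.5, 0.2]
opening: 0.0277
```

Emit:
move_arm(series=[[0,0,0,0,0,0,-1],[0,0,0,0,0,0,-1],[0,0,0,0,0,0,-1],[0,0,0,0,0,0,-1],[0,0,0,0,0,0,-1]], squeeze=30)

```text
t: 54.4
tool_pos: [0.5106, -0.4355, 0.2653]
orientation: [-3.104, 0.473, -0.001]
force: [1.0, 6.9, 1.7]
opening: 0.0106
```

```bash
python3 -c "
from arc import *
b=barpos(2.1);go([b[0],b[1],.265],-17.7)
e=np.linspace(2.1,0,43)
for k in range(0,42,8): print(round(e[k],2),arc(e[k:k+9]))"
```

```text
t 54.4 tcp [ 0.5106 -0.4355  0.2653] x [ 0.955 -0.298  0.   ] z [ 0.001  0.002 -1.   ] F [1.  6.9 1.7] op 0.0106 q [-0.78  0.31  1.2   0.    1.63  1.09]
shift [0.008 0.014 0.003] turn [-0.001 -0.     0.002]
2.1 [[0, -0.09, -0.05, 0, 0, 0, -1], [0, -0.18, -0.1, 0, 0, 0, -1], [0, -0.27, -0.14, 0, 0, 0, -1], [0, -0.37, -0.18, 0, 0, 0, -1], [0, -0.46, -0.21, 0, 0, 0, -1], [0, -0.56, -0.24, 0, 0, 0, -1], [0, -0.66, -0.26, 0, 0, 0, -1], [0, -0.76, -0.28, 0, 0, 0, -1]]
1.7 [[0, -0.1, -0.01, 0, 0, 0, -1], [0, -0.2, -0.02, 0, 0, 0, -1], [0, -0.31, -0.02, 0, 0, 0, -1], [0, -0.41, -0.02, 0, 0, 0, -1], [0, -0.51, -0.01, 0, 0, 0, -1], [0, -0.61, 0.0, 0, 0, 0, -1], [0, -0.71, 0.02, 0, 0, 0, -1], [0, -0.81, 0.04, 0, 0, 0, -1]]
1.3 [[0, -0.1, 0.03, 0, 0, 0, -1], [0, -0.19, 0.06, 0, 0, 0, -1], [0, -0.29, 0.1, 0, 0, 0, -1], [0, -0.38, 0.14, 0, 0, 0, -1], [0, -0.47, 0.19, 0, 0, 0, -1], [0, -0.56, 0.24, 0, 0, 0, -1], [0, -0.65, 0.29, 0, 0, 0, -1], [0, -0.73, 0.35, 0, 0, 0, -1]]
0.9 [[0, -0.08, 0.06, 0, 0, 0, -1], [0, -0.16, 0.13, 0, 0, 0, -1], [0, -0.23, 0.2, 0, 0, 0, -1], [0, -0.3, 0.28, 0, 0, 0, -1], [0, -0.36, 0.36, 0, 0, 0, -1], [0, -0.42, 0.44, 0, 0, 0, -1], [0, -0.48, 0.52, 0, 0, 0, -1], [0, -0.53, 0.61, 0, 0, 0, -1]]
0.5 [[0, -0.05, 0.09, 0, 0, 0, -1], [0, -0.09, 0.18, 0, 0, 0, -1], [0, -0.13, 0.28, 0, 0, 0, -1], [0, -0.17, 0.37, 0, 0, 0, -1], [0, -0.2, 0.47, 0, 0, 0, -1], [0, -0.22, 0.57, 0, 0, 0, -1], [0, -0.24, 0.67, 0, 0, 0, -1], [0, -0.25, 0.77, 0, 0, 0, -1]]
0.1 [[0, -0.01, 0.1, 0, 0, 0, -1], [0, -0.01, 0.2, 0, 0, 0, -1]]
```

The bar is gripped again at 10.6 mm. I'll bring the lid over.

Emit:
move_arm(series=[[0,-0.09,-0.05,0,0,0,-1],[0,-0.18,-0.1,0,0,0,-1],[0,-0.27,-0.14,0,0,0,-1],[0,-0.37,-0.18,0,0,0,-1],[0,-0.46,-0.21,0,0,0,-1],[0,-0.56,-0.24,0,0,0,-1],[0,-0.66,-0.26,0,0,0,-1],[0,-0.76,-0.28,0,0,0,-1]])

```text
t: 55.2
tool_pos: [0.5334, -0.364, 0.2941]
orientation: [3.104, -0.474, 0.004]
force: [4.7, -2.3, 0.7]
opening: 0.0109
```

```bash
python3 -c "
from arc import *
go(barpos(1.7)-[0,0,.019],-17.7)"
```

```text
t 55.2 tcp [ 0.5334 -0.364   0.2941] x [ 0.954 -0.299  0.003] z [ 0.002 -0.002 -1.   ] F [ 4.7 -2.3  0.7] op 0.0109 q [-0.68  0.23  1.24 -0.    1.67  1.2 ]
shift [0.008 0.002 0.013] turn [ 0.    -0.001  0.002]
```

Emit:
move_arm(series=[[0,-0.1,0,0,0,0,-1],[0,-0.2,-0.01,0,0,0,-1],[0,-0.31,-0.01,0,0,0,-1],[0,-0.41,-0.01,0,0,0,-1],[0,-0.51,0,0,0,0,-1],[0,-0.61,0.01,0,0,0,-1],[0,-0.71,0.03,0,0,0,-1],[0,-0.81,0.05,0,0,0,-1]])

```text
t: 56.0
tool_pos: [0.5579, -0.2864, 0.2888]
orientation: [3.105, -0.474, 0.005]
force: [6.4, -3.0, -0.6]
opening: 0.0109
```

Emit:
move_arm(series=[[0,-0.1,0.03,0,0,0,-1],[0,-0.19,0.06,0,0,0,-1],[0,-0.29,0.1,0,0,0,-1],[0,-0.38,0.14,0,0,0,-1],[0,-0.47,0.19,0,0,0,-1],[0,-0.56,0.24,0,0,0,-1],[0,-0.65,0.29,0,0,0,-1],[0,-0.73,0.35,0,0,0,-1]])

```text
t: 56.8
tool_pos: [0.5796, -0.2168, 0.2533]
orientation: [3.105, -0.474, 0.004]
force: [6.6, -2.2, -0.1]
opening: 0.0112
```

```bash
python3 -c "
from arc import *
go(barpos(.9)-[0,0,.019],-17.7)"
```

```text
t 56.8 tcp [ 0.5796 -0.2168  0.2533] x [ 0.954 -0.298  0.003] z [ 0.002 -0.001 -1.   ] F [ 6.6 -2.2 -0.1] op 0.0112 q [-0.44  0.17  1.39 -0.    1.59  1.43]
shift [ 0.015  0.005 -0.   ] turn [ 0.    -0.001  0.002]
```

Emit:
move_arm(series=[[0.01,-0.08,0.06,0,0,0,-1],[0.01,-0.16,0.13,0,0,0,-1],[0.01,-0.23,0.2,0,0,0,-1],[0.01,-0.3,0.28,0,0,0,-1],[0.01,-0.36,0.36,0,0,0,-1],[0.01,-0.42,0.44,0,0,0,-1],[0.01,-0.48,0.52,0,0,0,-1],[0.01,-0.53,0.61,0,0,0,-1]])

```text
t: 57.6
tool_pos: [0.5958, -0.166, 0.1912]
orientation: [-3.105, 0.474, -0.001]
force: [3.6, 5.5, 3.6]
opening: 0.0109
```

Emit:
move_arm(series=[[0,-0.05,0.09,0,0,0,-1],[0,-0.09,0.18,0,0,0,-1],[0,-0.13,0.28,0,0,0,-1],[0,-0.17,0.37,0,0,0,-1],[0,-0.2,0.47,0,0,0,-1],[0,-0.22,0.57,0,0,0,-1],[0,-0.24,0.67,0,0,0,-1],[0,-0.25,0.75,0,0,0,-1]])

```text
t: 58.4
tool_pos: [0.6036, -0.1415, 0.1157]
orientation: [-3.104, 0.473, -0.002]
force: [8.1, 8.1, 1.7]
opening: 0.011
```

```bash
python3 -c "
from arc import *
go(barpos(0)-[0,0,.019],-17.7)
cam('scene','s24.png')"
```

```text
t 58.4 tcp [ 0.6036 -0.1415  0.1157] x [ 0.955 -0.298  0.001] z [ 0.001  0.002 -1.   ] F [8.1 8.1 1.7] op 0.011 q [-0.31  0.25  1.54  0.    1.35  1.56]
shift [ 0.015 -0.008  0.207] turn [-0.001 -0.     0.002]
```

View pics/s24.png

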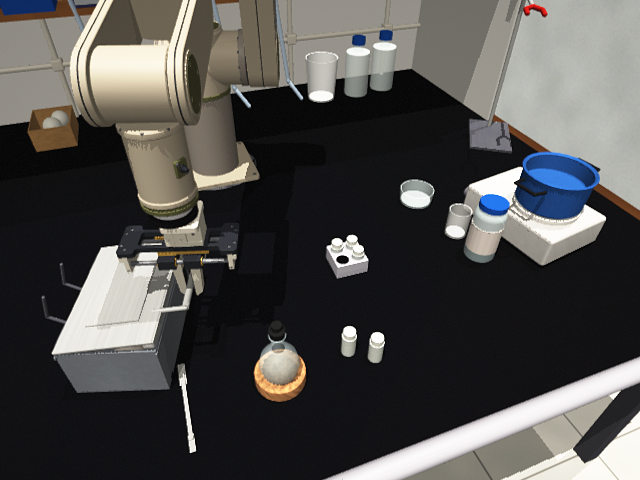

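The lid is nearly shut, about 0.1 rad open. I'll lower the last 20 mm slowly.

Emit:
move_arm(series=[[0.01,-0.01,0.05,0,0,0,-1],[0.01,-0.01,0.1,0,0,0,-1],[0.01,-0.01,0.14,0,0,0,-1],[0.01,-0.01,0.18,0,0,0,-1],[0.01,-0.01,0.21,0,0,0,-1],[0.01,-0.01,0.23,0,0,0,-1],[0.01,-0.01,0.23,0,0,0,-1]])

```text
t: 59.15
tool_pos: [0.6043, -0.1396, 0.0922]
orientation: [-3.102, 0.472, 0.001]
force: [6.9, 11.1, 0.1]
opening: 0.0108
```

```bash
python3 -c "
from arc import *
go(barpos(0)-[0,0,.019],-17.7)"
```

```text
t 59.15 tcp [ 0.6043 -0.1396  0.0922] x [ 0.955 -0.298 -0.001] z [-0.     0.004 -1.   ] F [ 6.9 11.1  0.1] op 0.0108 q [-0.31  0.28  1.56  0.    1.31  1.56]
shift [ 0.015  0.012 -0.028] turn [-0.001  0.     0.002]
```

Emit:
move_arm(series=[[0,0,0,0,0,0,-0.4],[0,0,0,0,0,0,-0.4],[0,0,0,0,0,0,-0.4],[0,0,0,0,0,0,-0.4],[0,0,-0.2,0,0,0,-0.4],[0,0,-0.5,0,0,0,-0.4],[0,0,-1,0,0,0,-0.4],[0,0,-1,0,0,0,-0.4]])

```text
t: 59.95
tool_pos: [0.6079, -0.1441, 0.2023]
orientation: [3.103, -0.475, 0.019]
force: [0.7, -0.5, 1.9]
opening: 0.0276
```

Emit:
move_arm(series=[[-0.2,-0.1,-0.5,0,0,0,-0.4],[-0.5,-0.5,-1,0,0,0,-0.4],[-1,-1,-1,0,0,0,-0.4],[-1,-1,-1,0,0,0,-0.4],[-1,-1,-1,0,0,0,-0.4]])

```text
t: 60.45
tool_pos: [0.538, -0.0139, 0.2962]
orientation: [-3.105, 0.469, -0.006]
force: [0.9, 0.8, -0.3]
opening: 0.0281
```

Emit:
move_arm(series=[[-0.5,-0.5,0,0,0,0,-0.4],[-1,-1,0,0,0,0,-0.4],[-1,-1,0,0,0,0,-0.4],[-1,-1,0,0,0,0,-0.4]])

```text
t: 60.85
tool_pos: [0.4715, 0.1111, 0.2937]
orientation: [-3.105, 0.469, 0.0]
force: [1.2, -0.7, -0.4]
opening: 0.028
```

```bash
python3 -c "
from h import *
st()
s=cam('scene','s25.png');t=cam('top','t25.png')
a=cv2.imread('pics/scene0.png').astype(int);b=cv2.imread('pics/s25.png').astype(int)
d=(np.abs(a-b).max(2)>40).astype(np.uint8)
n,l,q,c=cv2.connectedComponentsWithStats(d)
print([q[i] for i in range(1,n) if q[i,4]>25])
print('bin/handle diff px',d[240:390,40:210].sum())
"
```

```text
t 60.85 tcp [0.4715 0.1111 0.2937] x [ 0.955 -0.295 -0.   ] z [ 0.     0.001 -1.   ] F [ 1.2 -0.7 -0.4] op 0.028 q [ 0.12 -0.21  1.68  0.    1.67  2.  ]
[array([177,   0,  28,   7, 154], dtype=int32), array([ 154,    0,   80,   90, 2375], dtype=int32), array([ 216,    0,  140,  148, 5846], dtype=int32), array([292,   0,   4,  15,  34], dtype=int32), array([216,  30,  33,  57, 767], dtype=int32), array([191,  71,  22,  28, 177], dtype=int32), array([222,  77,   3,  16,  29], dtype=int32), array([281, 109,  12,  40, 337], dtype=int32), array([174, 159,  86,  33, 981], dtype=int32), array([371, 216,  21,  32, 405], dtype=int32), array([327, 223,  21,  21, 311], dtype=int32), array([286, 233,  20,  34, 447], dtype=int32), array([387, 246,  26,  26, 520], dtype=int32), array([361, 279,  30,  31, 683], dtype=int32), array([282, 284,  48,  24, 622], dtype=int32)]
bin/handle diff px 0
```

View pics/s25.png

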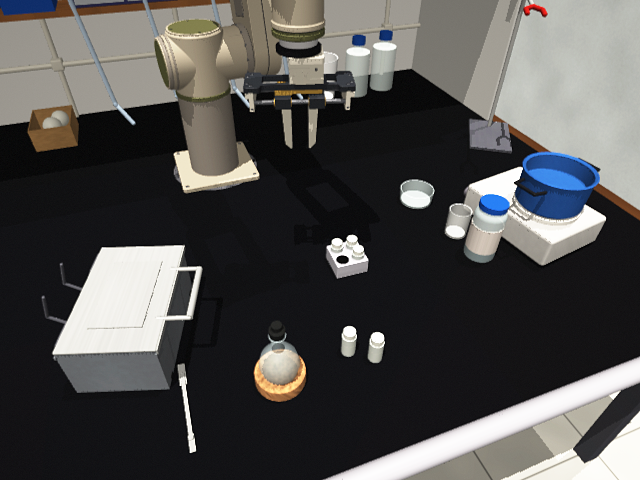

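View pics/t25.png

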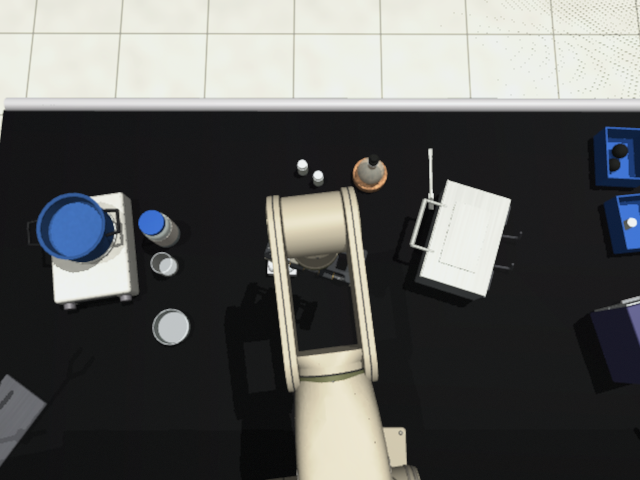

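The box in the scene view matches the first image pixel for pixel, so the lid is fully shut. The bench differs only where the six pieces of rubbish and the arm were. The arm is free in the air, so I'll let it settle and hand in.

Emit:
move_arm(series=[[0,0,0,0,0,0,-0.4],[0,0,0,0,0,0,-0.4],[0,0,0,0,0,0,-0.4]])

```text
t: 61.25
tool_pos: [0.4734, 0.107, 0.2934]
orientation: [3.105, -0.477, -0.001]
force: [0.0, 0.5, -0.1]
opening: 0.0281
```

```bash
python3 -c "
from plant import *
print(close_job())"
```

```text
the job is handed in; nothing more can be done
None
```

The bench is cleared and I handed the job in at about 61 s of the 210 s allowed; the system gave no verdict. I swung the lid open by its bar onto its stop and put all three wipes and all three cartridges in the box. I then brought the lid back over and lowered it shut.

- **Rubbish:** before shutting the lid, the camera showed all six pieces lying low in the box, below the rim.
- **Lid:** it moved at about 0.5 rad/s by command while gripped, and more slowly near each end. In the final view the box and handle match the first picture exactly, with no differing pixels above the threshold.
- **Other items:** in that same comparison, only the arm and the six removed pieces had changed. The glassware, vials, vial block and spatula were where they started.

Two readings were slightly off. The first wipe was gripped with the tool about 12 mm higher than intended. When the lid came down shut, the tool stopped about 3 mm lower than the shut position I had worked out. That was probably the bar slipping between the pads, as no vertical force showed. Neither affected the result.

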